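Release the ratchet stay, close and hook the crockery cabinet

TASK

Close up the small crockery cabinet. Its half-open door is kept from closing by a ratchet stay on the cabinet top: flip the steel pawl back until it stays lying clear of the teeth, push the door fully shut, then swing the steel hook bar over so that it rests down in its catch over the front of the door. Leave the dishes and utensils around it where they are.

Things in the scene. Friction and masses are not known exactly. Their poses are not given: they have to be found in the camera images.
- cabinet: Green painted cabinet fixed on the ledge, 160 deep (its x) x 240 wide (its y) x 180 mm high. Origin: centre of its underside. Its x axis points from the door front to the back, y along the width, z up; front edges at x = -80, top face at z = 180.
- rack_front (a point): Middle of the front wire of a wire rack fixed over the cabinet's hinge half, at cabinet x = 13, y = -57.5, z = 325 mm: four 7 mm wires along y at x = 13, 34, 55, 76, from y = -115 to 0, on two rear posts at x = 76. The pawl's handle swings below it, so a tool must slant in from the front, about 40 degrees from vertical, to push the handle.
- door (a joint): Upright swing door, 236 wide, 15 thick, top at z = 180 mm; rad, 0 = shut (hard stop), grows as it opens, to 1.15. Hinge axis vertical at cabinet x = -87.5, y = -118 mm; shut, the panel runs from there along +y, outer face at x = -95; opening swings its free edge towards -x. Stiff hinge (about 0.15 N m, so 1 N at the middle); stays where it is left.
- door_hinge (a point): Point on the door's hinge axis at the height of its top (z = 180 mm). About it turns a steel toothed arc fixed on the door's top: radius 110, 24 wide, tooth tops 19 mm above the cabinet top, over which it sweeps. While the pawl lies in the teeth the door opens freely but closes by at most one tooth (0.16 rad).
- door_edge (a point): Top corner of the door's outer face at its free edge, 236 mm from the hinge axis along the door and 7.5 mm out from it.
- pawl (a joint): Steel pawl, 120 g, rad, on a level shaft at cabinet x = -3, y = -26, z = 210 mm. Its 60 mm arm points to the front (14 degrees off -x, towards +y) and its nose drops into the teeth: 0 to 0.2. Pushing its handle to the back, opposite to the arm's direction, lifts the arm; beyond about 0.9 it tips over by its weight and stays at its stop, 1.75. Pushed less, it falls back in. Takes under 2 N.
- pawl_handle (a point): Middle of the free end of the pawl's handle: a flat bar 55 long, 16 wide, 8 mm thick, standing up from the shaft's hinge-side end, 50 mm beside the arm (foot at cabinet x = -15, y = -74, z = 210 mm). With the nose in the teeth it leans 20 degrees to the front; flipped, it lies nearly level to the back. The arm rises in front, so keep the tool beside it.
- hasp (a joint): Steel hook bar, 100 g, rad, on a level pivot (along y) at cabinet x = -30, y = 85, z = 194 mm. Flat bar 24 wide, 5 thick, 76 long. Starts leaning back at its stop, 2.2 (36 degrees past upright, to +x). Pushed to the front (-x) past upright, below about 1.6, it falls closed by its weight. 0 = down in its catch, bar level over the door's top.
- hasp_end (a point): Middle of the hook bar's outer end, 76 mm from its pivot. Here a lip 30 mm deep is turned down; closed, it sits between two small cheeks on the door, 5 mm in front of the door's outer face. If the door is ajar by more than about 5 mm at the bar, the lip lands on the door's top edge and stays up.
- basin: Bystander: red plastic basin, 260 mm across, 90 high, standing fast. Origin: centre of its underside.
- spoon: Bystander: steel serving spoon, 200 mm long, lying loose.
- paddle: Bystander: wooden stirring paddle, about 225 mm long, blade 55 mm wide, lying loose.
- plate_low: Bystander: lower of two stacked white melamine plates, 180 mm across.
- plate_top: Bystander: upper of the two stacked plates, 180 mm across.

How it is judged:
On the way, in this order (a step that is already met when the one before it is completed fails the run):
1. the pawl lies flipped back, clear of the teeth, while the door is still open (value of joint pawl above 1.5 rad and value of joint door above 0.35 rad), for 0.3 s.
2. the door is pushed shut while the hook bar is still back (value of joint door below 0.025 rad and value of joint hasp above 0.5 rad), for 0.2 s.
At the end, for the whole second after the job is handed in: The pawl lies flipped back (joint above 1.5 rad), the door is shut (below 0.025 rad, 5 mm at the hook bar) and the hook bar rests down in its catch (below 0.06 rad), not moving (value of joint pawl above 1.5 rad and value of joint door below 0.025 rad and value of joint hasp below 0.06 rad and velocity of joint hasp between -0.1 and 0.1 rad/s); the robot touches nothing.
It fails at once if a bystander (basin, spoon, paddle or plate) is moved more than 30 mm (distance of any of basin, spoon, paddle, plate_low, plate_top from where it was at the start of the episode above 0.03 m).
It also fails if it takes over 59 s, if anything falls off the work surface, if the arm or the gripper's body presses on something with over 40 N, if the wrist force passes 120 N, or if a joint passes its speed limit or range.

ROBOT

A 7-joint arm with a two-finger parallel gripper is mounted at the origin on the work surface. World frame = base frame: x ahead of the robot, y to its left, z up, the work surface at z = 0. Lengths are in m, angles in rad, forces in N, time in s.
With the tool pointing down it reaches from about 0.4 to 0.875 m from the base axis. Payload 6.5 kg.
Tool frame: the origin (TCP) lies at the very end of the fingers, on their centre line; the grasp point (between the pads) lies env.tcp_to_grasp behind it (env.tcp_to_grasp is the distance from the TCP to the grasp point, in m); z points along the fingers, y is the direction in which the jaws open and shut (so a half turn about z gives the same grasp; the last joint's range is limited). The gripper opens to 88 mm and grips with 3 to 60 N. Pads are 18 mm wide; open, the fingers measure 123 mm over their backs; the gripper's body (75 mm by 187 mm) begins 45 mm behind the grasp point.
Start: joints at [-1.333, 0.536, -0.004, 1.538, 0.003, 1.067, -0.071], TCP at [0.194, 0.62, 0.208] pointing down, gripper open.
Joint ranges: [-2.7, 2.7], [-0.37, 2.16], [-1.27, 1.26], [0.24, 2.4], [-1.31, 4.45], [0.19, 1.91], [-2.76, 2.76]. Speed limits (rad/s): [2.39, 2.39, 3.14, 3.14, 3.14, 3.14, 3.14].

INTERFACE

Orientations are given as a rotation vector (axis times angle).
In Python, from cell import env gives the robot as it stands.
- The arm moves only by the tool send_rows, never from a script. Its arguments are lists of equal length, an entry for each row: "dp": the shift along the tool's x, y, z in m, a list of three; "angular": the turn, a rotation vector about the tool's x, y, z in degrees, a list of three. In form: {"dp": [[tx, ty, tz], ...], "angular": [[wx, wy, wz], ...]}. A call has 1 to 5 rows; each row shifts and turns the commanded pose from where the row before left it, along the tool's axes as they then stand; what a row does not reach is not made up. A row lasts 1/12 s, in which the tool goes at most 41.7 mm and 7.16 degrees, less where a joint would pass 70% of its speed; a pose out of reach is approached as far as the arm can. A call with a gripper value outside its range is refused whole. "hand" is the closure, from -1 (fully open) to 1 (shut), set as the call begins (left out, the last holds). The fingers move at their own pace and stop on an object; "force" is the grip in N (left out, the last holds). Time passes only in rows, so rows that do not move let the fingers close. It gives the time, the measured TCP pose, the force and the opening at its end, in the units of the state.
- env.get_state(): the state, without advancing time (a new reading comes with each control period).
- env.camera(name): name is "scene" or "top"; returns a dict with "pixels" (480x640x3 uint8, red, green, blue), "fov_y" (degrees; the focal length in pixels is half the picture's height over the tangent of half this angle, whatever the lens; pixels are square), "cx", "cy" (the principal point, pixels), "D" ([k1, k2, p1, p2, k3] as OpenCV has them; the pictures are not rectified), "R" (3x3) and "t" (3): a world point X has camera coordinates R X + t. Camera axes: x right, y down, z forward; pixel columns grow to the right and rows downward; lengths in m; the calibration is good to about 2 mm. A picture is of the moment at which its call begins. There is no depth.
- env.close_job(): hands the job in, once; it reports no verdict.
The state is a dict: "time": time; "joint_positions": joint angles; "qd": joint speeds; "effort": joint torques, N m; "tcp_pos": TCP position; "tcp_rot": TCP orientation; "ft_force": force on the tool from outside, world axes, zero at the start; "moment": the same for the moment, N m; "opening": finger opening in m.
Only numpy, scipy, OpenCV 4.12 (cv2) and the standard library are available. Lean on these libraries where they do the work, as an engineer would, in place of code of your own. Each camera call takes 0.05 s, during which the arm holds its last target.

## Working session

There is one attempt and no reset: what is moved stays moved. The work goes in short steps, Python scripts to look and compute and a tool call to move; the robot and the scene stay as the last step left them, time stands still between calls to the robot, and variables do not carry over. Pictures are saved under pics/ and viewed, and the job is handed in when it is done.

Besides the shell and the picture viewer there is one more tool, called after "Emit:" as name(argument=value, ...) on one line, values as JSON. send_rows: Moves the arm, as the interface text tells. Its arguments: {"type":"object","properties":{"dp":{"type":"array"},"angular":{"type":"array"},"hand":{"type":"number"},"force":{"type":"number"}},"required":["dp","angular"]}

```bash
ls; mkdir -p pics; python3 - <<'E'
from cell import env
import cv2,numpy as np
s=env.get_state()
print({k:np.round(v,3) for k,v in s.items()}, env.tcp_to_grasp)
for n in("scene","top"):
    c=env.camera(n); cv2.imwrite(f"pics/{n}0.png",c["pixels"][:,:,::-1])
    print(n,c["fov_y"],c["cx"],c["cy"],c["D"],np.round(c["R"],4).tolist(),c["t"])
E
```

```text
pics
{'time': np.float64(0.0), 'joint_positions': array([-1.333,  0.537, -0.004,  1.539,  0.003,  1.067, -0.071]), 'qd': array([-0.001,  0.   ,  0.   ,  0.001,  0.001, -0.001, -0.001]), 'effort': array([-0.0000e+00, -5.7101e+01,  9.9100e-01, -2.5159e+01, -5.6000e-02,
        1.8000e-02,  0.0000e+00]), 'tcp_pos': array([0.194, 0.62 , 0.207]), 'tcp_rot': array([-4.750e-01, -3.105e+00,  3.000e-03]), 'ft_force': array([-1.041, -0.235, -0.745]), 'moment': array([ 0.015,  0.015, -0.025]), 'opening': np.float64(0.088)} 0.0187
scene 53.112934185664884 317.12761131303057 235.9866921106444 [-0.08430106  0.          0.          0.          0.        ] [[0.7045, 0.7094, 0.0222], [0.4198, -0.3913, -0.819], [-0.5723, 0.5863, -0.5734]] [-0.41907579 -0.08342791  1.66963776]
top 56.98808468688415 316.76326738255017 233.25079650364066 [-0.00463735  0.          0.          0.          0.        ] [[-0.002, -1.0, -0.0062], [-0.984, 0.0031, -0.1783], [0.1783, 0.0057, -0.984]] [0.01207194 0.61808203 1.1085269 ]
```

View pics/scene0.png

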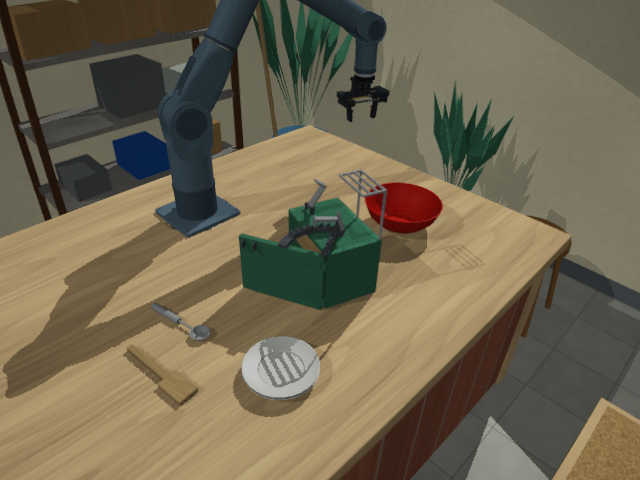

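View pics/top0.png

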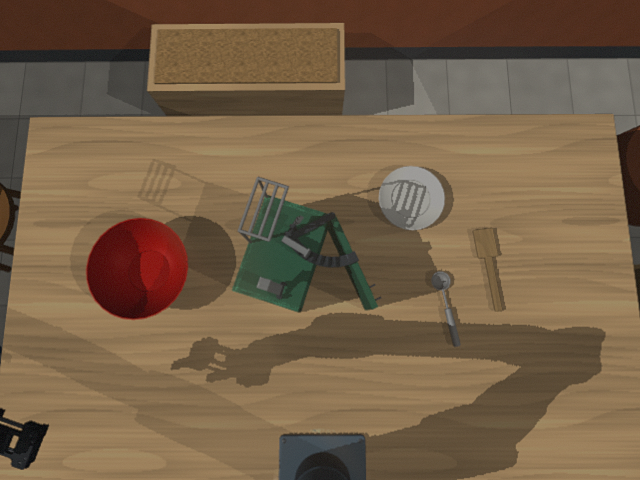

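The scene view shows the cabinet at about (335,250) with its door swung out to (240,235). In the top view the hinge is at about (330,215), the door's free edge at (372,305) and the hook bar at (270,286). I'll enlarge both views.

```bash
python3 - <<'E'
import cv2
a=cv2.imread("pics/scene0.png")[165:315,225:425]; cv2.imwrite("pics/sz.png",cv2.resize(a,None,fx=4,fy=4,interpolation=cv2.INTER_CUBIC))
a=cv2.imread("pics/top0.png")[170:320,220:400]; cv2.imwrite("pics/tz.png",cv2.resize(a,None,fx=4,fy=4,interpolation=cv2.INTER_CUBIC))
E
```

```text
(no output)
```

View pics/sz.png

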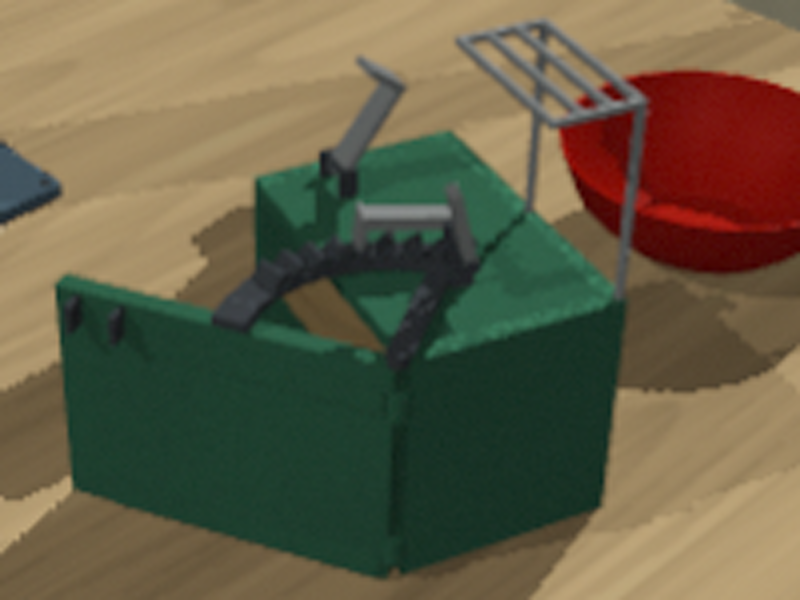

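View pics/tz.png

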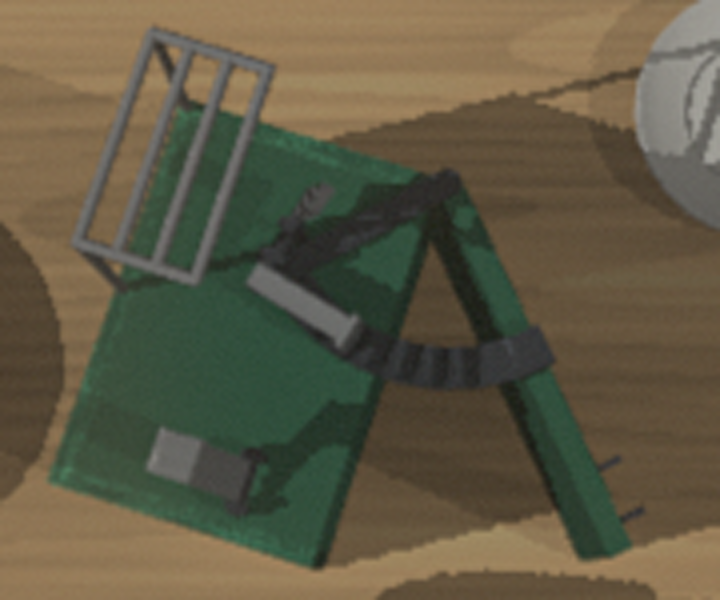

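```bash
cat > h.py <<'E'
from cell import env
import cv2,numpy as np,json,os
from scipy.spatial.transform import Rotation as Ro
def calib():
    if not os.path.exists("cal.json"):
        d={}
        for n in("scene","top"):
            c=env.camera(n); d[n]={k:np.asarray(c[k]).tolist() for k in("fov_y","cx","cy","D","R","t")}
        json.dump(d,open("cal.json","w"))
    return json.load(open("cal.json"))
C=calib()
def K(n):
    c=C[n]; f=240/np.tan(np.radians(c["fov_y"]/2)); return np.array([[f,0,c["cx"]],[0,f,c["cy"]],[0,0,1]])
def ray(n,p):
    c=C[n];R=np.array(c["R"]);t=np.array(c["t"])
    u=cv2.undistortPoints(np.array([[p]],float),K(n),np.array(c["D"]))[0,0]
    d=R.T@np.array([u[0],u[1],1]); return -R.T@t,d/np.linalg.norm(d)
def plane(n,p,z):
    o,d=ray(n,p); return o+d*(z-o[2])/d[2]
def tri(ps,pt):
    o1,d1=ray("scene",ps);o2,d2=ray("top",pt)
    s=np.linalg.lstsq(np.c_[d1,-d2],o2-o1,rcond=None)[0]
    a=o1+s[0]*d1;b=o2+s[1]*d2; return (a+b)/2,np.linalg.norm(a-b)
def proj(n,X):
    c=C[n];return cv2.projectPoints(np.atleast_2d(np.array(X,float)),cv2.Rodrigues(np.array(c["R"]))[0],np.array(c["t"]),K(n),np.array(c["D"]))[0][:,0]
sz=lambda x,y:(225+(x-1.5)/4,165+(y-1.5)/4)
tz=lambda x,y:(220+(x-1.5)/4,170+(y-1.5)/4)
def grab(n,name,box=None,f=1):
    im=env.camera(n)["pixels"][:,:,::-1]
    if box: im=im[box[1]:box[3],box[0]:box[2]]
    cv2.imwrite("pics/"+name,cv2.resize(im,None,fx=f,fy=f,interpolation=cv2.INTER_CUBIC))
E
python3 - <<'E'
from h import *
pts={"ff":((257,180),(318,567)),"bf":((450,133),(50,485)),"bh":((622,300),(185,103)),"fh":((398,365),(437,180)),
"doorfree_out":((62,287),(631,548)),"doorfree_in":((62,275),(581,558)),"pawlhandle_tip":((455,188),(318,190)),"hasp_end":((383,73),(252,480)),"rackfront_free":((460,42),(200,280)),"rackfront_h":((550,123),(270,68))}
for k,(a,b) in pts.items():
    X,e=tri(sz(*a),tz(*b)); print(k,X.round(4),round(e,4), plane("top",tz(*b),.18).round(4))
E
```

```text
ff [0.4173 0.053  0.1777] 0.007 [0.4151 0.0502 0.18  ]
bf [0.4631 0.2067 0.1747] 0.0034 [0.4617 0.2044 0.18  ]
bh [0.6891 0.1318 0.1766] 0.0011 [0.6878 0.131  0.18  ]
fh [ 0.6392 -0.0212  0.1761] 0.0056 [ 0.6402 -0.019   0.18  ]
doorfree_out [ 0.4271 -0.1262  0.1762] 0.0056 [ 0.4253 -0.1279  0.18  ]
doorfree_in [ 0.4157 -0.1058  0.1702] 0.0137 [ 0.4198 -0.0994  0.18  ]
pawlhandle_tip [0.6153 0.0469 0.2652] 0.0014 [0.6344 0.0513 0.18  ]
hasp_end [0.4735 0.096  0.2688] 0.0406 [0.4643 0.0884 0.18  ]
rackfront_free [0.558  0.1051 0.3236] 0.0035 [0.5807 0.1202 0.18  ]
rackfront_h [0.6668 0.0696 0.3248] 0.0001 [0.7092 0.0805 0.18  ]
```

```bash
python3 - <<'E'
from h import *
L=np.array([[-80,120],[80,120],[80,-120],[-80,-120]])/1e3
W=[]
for a,b in [((257,180),(318,567)),((450,133),(50,485)),((622,300),(185,103)),((398,365),(437,180))]:
    W.append((plane("top",tz(*b),.18)[:2]+plane("scene",sz(*a),.18)[:2])/2)
W=np.array(W);lc=L.mean(0);wc=W.mean(0)
H=(L-lc).T@(W-wc);th=np.arctan2(H[0,1]-H[1,0],H[0,0]+H[1,1])
R=np.array([[np.cos(th),-np.sin(th)],[np.sin(th),np.cos(th)]])
print(W.round(4),wc,np.degrees(th)); print(((W-wc)-(L-lc)@R.T).round(4))
t=wc-R@lc
json.dump([float(th),*t],open("cab.json","w"))
def w(x,y,z): return np.r_[R@[x/1e3,y/1e3]+t,z/1e3]
h=w(-87.5,-118,180)
f=plane("top",tz(631,548),.18)
loc=R.T@(f[:2]-h[:2]); print("door loc",loc, np.linalg.norm(loc))
# panel dir: at angle a: dir=(−sin a, cos a); out normal=(-cos a,-sin a)
a=np.arctan2(-loc[0],loc[1])-np.arctan2(.0075,.236); print("door",a)
P={"c":[w(-80,120,180),w(80,120,180),w(80,-120,180),w(-80,-120,180)],"h":[h],"hf":[w(-15,-74,210),w(-15-55*.342*.97,-74+55*.342*.24,210+52)],
"pawl":[w(-3,-26,210)],"hasp":[w(-30,85,194),w(-30+76*np.sin(.63),85,194+76*np.cos(.63))],"rack":[w(13,-115,325),w(13,0,325),w(76,-115,325),w(76,0,325)]}
for n,box in(("scene",(225,165,425,315)),("top",(220,170,400,320))):
    im=cv2.imread(f"pics/{n}0.png")[box[1]:box[3],box[0]:box[2]];im=cv2.resize(im,None,fx=4,fy=4,interpolation=cv2.INTER_CUBIC)
    for k,v in P.items():
        for q in proj(n,v): cv2.circle(im,tuple(int(x) for x in ((q-box[:2])*4+1.5)),3,(0,0,255) if k!="hf" else (0,255,255),-1)
    cv2.imwrite(f"pics/chk_{n}.png",im)
for k,v in P.items(): print(k,np.round(v,4).tolist())
E
```

```text
[[ 0.4186  0.0518]
 [ 0.4658  0.203 ]
 [ 0.69    0.1297]
 [ 0.6407 -0.0232]] [0.55379572 0.09031311] 71.86615246393032
[[ 0.0038  0.0001]
 [ 0.0012 -0.0007]
 [-0.0028  0.0007]
 [-0.0022 -0.0001]]
door loc [-0.15988658  0.17216036] 0.23495298778173088
door 0.7166820286462237
c [[0.4149, 0.0516, 0.18], [0.4647, 0.2037, 0.18], [0.6927, 0.129, 0.18], [0.6429, -0.0231, 0.18]]
h [[0.6387, -0.0296, 0.18]]
hf [[0.6195, 0.053, 0.21], [0.6095, 0.0371, 0.262]]
pawl [[0.5776, 0.0794, 0.21]]
hasp [[0.4637, 0.0883, 0.194], [0.4776, 0.1308, 0.2554]]
rack [[0.6671, 0.0669, 0.325], [0.5578, 0.1027, 0.325], [0.6867, 0.1267, 0.325], [0.5774, 0.1625, 0.325]]
```

View pics/chk_scene.png

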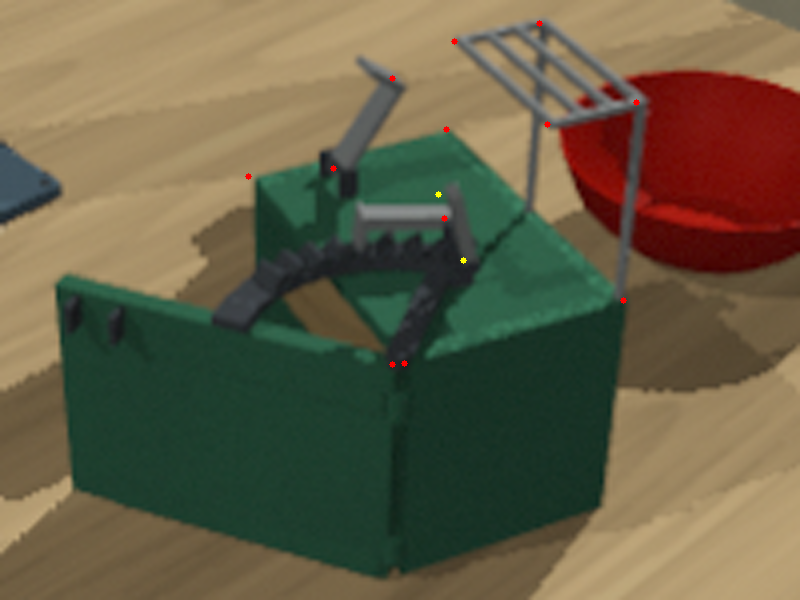

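View pics/chk_top.png

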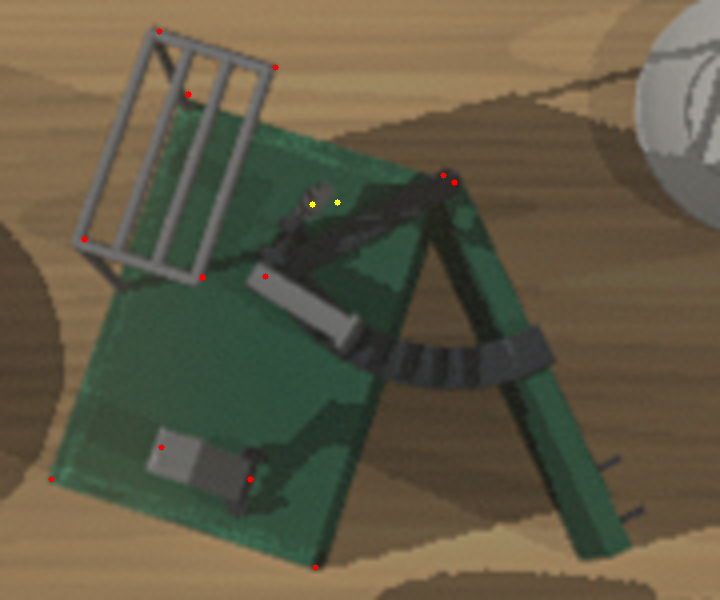

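```bash
cat >> h.py <<'E'
th,tx,ty=json.load(open("cab.json")) if os.path.exists("cab.json") else (0,0,0)
Rc=np.array([[np.cos(th),-np.sin(th)],[np.sin(th),np.cos(th)]])
def w(x,y,z): return np.r_[Rc@[x/1e3,y/1e3]+[tx,ty],z/1e3]
def loc(X): return np.r_[Rc.T@(np.array(X[:2])-[tx,ty]),X[2]]*1e3
def orient(az,tilt,flip=1):
    "az world deg of horizontal lean of tool z, tilt deg from vertical"
    a=np.radians(az);s=np.radians(tilt)
    z=np.array([np.sin(s)*np.cos(a),np.sin(s)*np.sin(a),-np.cos(s)])
    y=flip*np.array([-np.sin(a),np.cos(a),0]); return np.c_[np.cross(y,z),y,z]
def plan(stops,p=None,R=None):
    """stops: list of (pos,R or None,n rows); prints rows from the measured pose"""
    s=env.get_state()
    p=np.array(s["tcp_pos"]) if p is None else np.array(p,float)
    R=Ro.from_rotvec(s["tcp_rot"]).as_matrix() if R is None else R
    dp=[];an=[]
    for q,Rt,n in stops:
        Rt=R if Rt is None else Rt; q=np.array(q,float)
        for k in range(n):
            m=n-k
            d=np.round(R.T@((q-p)/m),3); v=np.round(np.degrees(Ro.from_matrix(R.T@Rt).as_rotvec())/m,1)
            dp.append(d.tolist());an.append(v.tolist())
            p=p+R@d; R=R@Ro.from_rotvec(np.radians(v)).as_matrix()
    for i in range(0,len(dp),5): print(json.dumps({"dp":dp[i:i+5],"angular":an[i:i+5]}))
    print("end",p.round(4),loc(p).round(1))
    return p,R
def st():
    s=env.get_state(); print(round(float(s["time"]),2),"tcp",np.round(s["tcp_pos"],4),"loc",loc(s["tcp_pos"]).round(1),"F",np.round(s["ft_force"],1),"q",np.round(s["joint_positions"],2),"op",round(float(s["opening"]),3))
    print("R",Ro.from_rotvec(s["tcp_rot"]).as_matrix().round(2).tolist())
E
python3 - <<'E'
from h import *
st()
R0=Ro.from_rotvec(env.get_state()["tcp_rot"])
u=np.array([.97,-.242]);
az=np.degrees(th)-14;print(az)
for f in(1,-1):
    print(f,np.degrees((R0.inv()*Ro.from_matrix(orient(az,40,f))).as_rotvec()).round(1))
E
```

```text
0.2 tcp [0.1943 0.6199 0.207 ] loc [391.4 506.4 207. ] F [ 0.3 -0.6 -0.5] q [-1.33  0.54 -0.    1.54  0.    1.07 -0.07] op 0.088
R [[-0.95, 0.3, -0.0], [0.3, 0.95, -0.0], [-0.0, -0.0, -1.0]]
57.86615246393032
1 [-26.3 -34.  -72. ]
-1 [-36.4  28.1  99.9]
```

```bash
python3 - <<'E'
from h import *
A=orient(np.degrees(th)-14,40,-1)
plan([((.23,.58,.36),None,5),((.5,.25,.48),Ro.from_matrix(A).as_matrix() if 0 else None,1)][:1]+[(w(-125,-50,420),A,25)])
E
```

```text
{"dp": [[-0.009, -0.006, -0.031], [-0.009, -0.005, -0.03], [-0.009, -0.006, -0.031], [-0.009, -0.005, -0.03], [-0.01, -0.006, -0.031]], "angular": [[0.0, 0.0, 0.0], [0.0, 0.0, 0.0], [0.0, 0.0, 0.0], [0.0, 0.0, 0.0], [0.0, 0.0, 0.0]]}
{"dp": [[-0.02, -0.02, -0.002], [-0.021, -0.018, -0.003], [-0.023, -0.017, -0.004], [-0.024, -0.015, -0.005], [-0.024, -0.013, -0.006]], "angular": [[-1.5, 1.1, 4.0], [-1.5, 1.1, 4.0], [-1.5, 1.1, 4.0], [-1.4, 1.1, 4.0], [-1.5, 1.1, 4.0]]}
{"dp": [[-0.025, -0.011, -0.007], [-0.026, -0.009, -0.007], [-0.026, -0.007, -0.008], [-0.027, -0.005, -0.009], [-0.027, -0.003, -0.009]], "angular": [[-1.4, 1.1, 4.0], [-1.4, 1.1, 4.0], [-1.5, 1.1, 4.0], [-1.4, 1.1, 4.0], [-1.4, 1.1, 4.0]]}
{"dp": [[-0.027, -0.001, -0.01], [-0.026, 0.001, -0.01], [-0.026, 0.003, -0.011], [-0.025, 0.005, -0.011], [-0.025, 0.007, -0.012]], "angular": [[-1.4, 1.1, 4.0], [-1.5, 1.1, 4.0], [-1.4, 1.1, 4.0], [-1.4, 1.1, 4.0], [-1.5, 1.2, 4.0]]}
{"dp": [[-0.024, 0.009, -0.012], [-0.023, 0.011, -0.012], [-0.022, 0.013, -0.012], [-0.021, 0.015, -0.012], [-0.019, 0.017, -0.013]], "angular": [[-1.4, 1.1, 4.0], [-1.5, 1.2, 4.0], [-1.4, 1.1, 4.0], [-1.5, 1.2, 4.0], [-1.4, 1.1, 4.0]]}
{"dp": [[-0.018, 0.018, -0.012], [-0.016, 0.02, -0.012], [-0.015, 0.021, -0.012], [-0.013, 0.023, -0.012], [-0.011, 0.023, -0.012]], "angular": [[-1.5, 1.2, 4.0], [-1.4, 1.1, 4.0], [-1.5, 1.2, 4.0], [-1.4, 1.1, 4.0], [-1.5, 1.1, 4.0]]}
end [ 0.5621 -0.0441  0.4203] [-125.2  -49.7  420.3]
```

Emit:
send_rows(dp=[[-0.009,-0.006,-0.031],[-0.009,-0.005,-0.03],[-0.009,-0.006,-0.031],[-0.009,-0.005,-0.03],[-0.01,-0.006,-0.031]], angular=[[0,0,0],[0,0,0],[0,0,0],[0,0,0],[0,0,0]], hand=1, force=20)

```text
time: 0.62
tcp_pos: [0.2299, 0.5791, 0.3617]
tcp_rot: [-0.475, -3.105, 0.001]
ft_force: [-0.2, 0.8, 0.4]
opening: 0.057
```

Emit:
send_rows(dp=[[-0.02,-0.02,-0.002],[-0.021,-0.018,-0.003],[-0.023,-0.017,-0.004],[-0.024,-0.015,-0.005],[-0.024,-0.013,-0.006]], angular=[[-1.5,1.1,4.0],[-1.5,1.1,4.0],[-1.5,1.1,4.0],[-1.4,1.1,4.0],[-1.5,1.1,4.0]])

```text
time: 1.03
tcp_pos: [0.2969, 0.4534, 0.3718]
tcp_rot: [-0.987, -2.894, -0.219]
ft_force: [0.4, -0.4, 1.1]
opening: 0.0239
```

Emit:
send_rows(dp=[[-0.025,-0.011,-0.007],[-0.026,-0.009,-0.007],[-0.026,-0.007,-0.008],[-0.027,-0.005,-0.009],[-0.027,-0.003,-0.009]], angular=[[-1.4,1.1,4.0],[-1.4,1.1,4.0],[-1.5,1.1,4.0],[-1.4,1.1,4.0],[-1.4,1.1,4.0]])

```text
time: 1.45
tcp_pos: [0.3644, 0.329, 0.3838]
tcp_rot: [-1.435, -2.593, -0.412]
ft_force: [0.2, 0.4, -0.0]
opening: 0.0008
```

Emit:
send_rows(dp=[[-0.027,-0.001,-0.01],[-0.026,0.001,-0.01],[-0.026,0.003,-0.011],[-0.025,0.005,-0.011],[-0.025,0.007,-0.012]], angular=[[-1.4,1.1,4.0],[-1.5,1.1,4.0],[-1.4,1.1,4.0],[-1.4,1.1,4.0],[-1.5,1.2,4.0]])

```text
time: 1.87
tcp_pos: [0.43, 0.2044, 0.3957]
tcp_rot: [-1.816, -2.215, -0.585]
ft_force: [0.0, 0.0, 0.1]
opening: 0.0002
```

```bash
python3 -c "
from h import *
st()"
```

```text
1.87 tcp [0.43   0.2044 0.3957] loc [ 69.9 153.2 395.7] F [0.  0.  0.1] q [-0.73 -0.08  0.47  1.95 -0.42  1.1   0.1 ] op 0.0
R [[-0.21, 0.97, 0.08], [0.89, 0.16, 0.43], [0.41, 0.17, -0.9]]
```

Emit:
send_rows(dp=[[-0.024,0.009,-0.012],[-0.023,0.011,-0.012],[-0.022,0.013,-0.012],[-0.021,0.015,-0.012],[-0.019,0.017,-0.013]], angular=[[-1.4,1.1,4.0],[-1.5,1.2,4.0],[-1.4,1.1,4.0],[-1.5,1.2,4.0],[-1.4,1.1,4.0]])

```text
time: 2.28
tcp_pos: [0.4962, 0.0795, 0.4078]
tcp_rot: [-2.12, -1.775, -0.734]
ft_force: [0.4, 1.3, 0.5]
opening: 0.0006
```

Emit:
send_rows(dp=[[-0.018,0.018,-0.012],[-0.016,0.02,-0.012],[-0.015,0.021,-0.012],[-0.013,0.023,-0.012],[-0.011,0.023,-0.012]], angular=[[-1.5,1.2,4.0],[-1.4,1.1,4.0],[-1.5,1.2,4.0],[-1.4,1.1,4.0],[-1.5,1.1,4.0]])

```text
time: 2.7
tcp_pos: [0.5626, -0.0454, 0.4203]
tcp_rot: [-2.344, -1.29, -0.854]
ft_force: [-0.3, 0.0, -0.5]
opening: 0.0003
```

```bash
python3 - <<'E'
from h import *
st()
A=orient(np.degrees(th)-14,40,-1)
f=lambda s,z,o=3: w(-15+.97*s-.242*o,-74-.242*s-.97*o,z)
plan([(f(-85,300),A,4),(f(-45,230),None,6),(f(20,230),None,8),(f(24,230),None,2)])
grab("scene","s1.png",(200,100,440,280),3.3)
E
```

```text
2.7 tcp [ 0.5626 -0.0454  0.4203] loc [-126.2  -50.6  420.3] F [-0.3  0.  -0.5] q [-0.33  0.19  0.87  1.79 -0.88  1.32  0.24] op 0.0
R [[0.41, 0.84, 0.34], [0.65, -0.53, 0.54], [0.64, -0.0, -0.77]]
{"dp": [[-0.014, -0.0, 0.028], [-0.014, -0.0, 0.027], [-0.014, -0.001, 0.028], [-0.014, -0.0, 0.027], [-0.002, -0.0, 0.013]], "angular": [[0.0, -0.0, -0.0], [0.0, -0.0, -0.1], [0.0, -0.0, -0.0], [0.1, -0.1, -0.1], [0.0, 0.0, 0.0]]}
{"dp": [[-0.002, -0.0, 0.013], [-0.002, -0.0, 0.013], [-0.003, -0.0, 0.014], [-0.002, -0.0, 0.013], [-0.003, -0.0, 0.014]], "angular": [[0.0, 0.0, 0.0], [0.0, 0.0, 0.0], [0.0, 0.0, 0.0], [0.0, 0.0, 0.0], [0.0, 0.0, 0.0]]}
{"dp": [[0.006, -0.0, 0.005], [0.006, -0.0, 0.005], [0.006, -0.0, 0.005], [0.006, -0.0, 0.005], [0.006, -0.0, 0.005]], "angular": [[0.0, 0.0, 0.0], [0.0, 0.0, 0.0], [0.0, 0.0, 0.0], [0.0, 0.0, 0.0], [0.0, 0.0, 0.0]]}
{"dp": [[0.007, -0.0, 0.006], [0.006, -0.0, 0.005], [0.007, -0.0, 0.006], [0.002, -0.0, 0.001], [0.001, -0.0, 0.001]], "angular": [[0.0, 0.0, 0.0], [0.0, 0.0, 0.0], [0.0, 0.0, 0.0], [0.0, 0.0, 0.0], [0.0, 0.0, 0.0]]}
end [0.6348 0.0716 0.2301] [  7.4 -82.8 230.1]
```

View pics/s1.png

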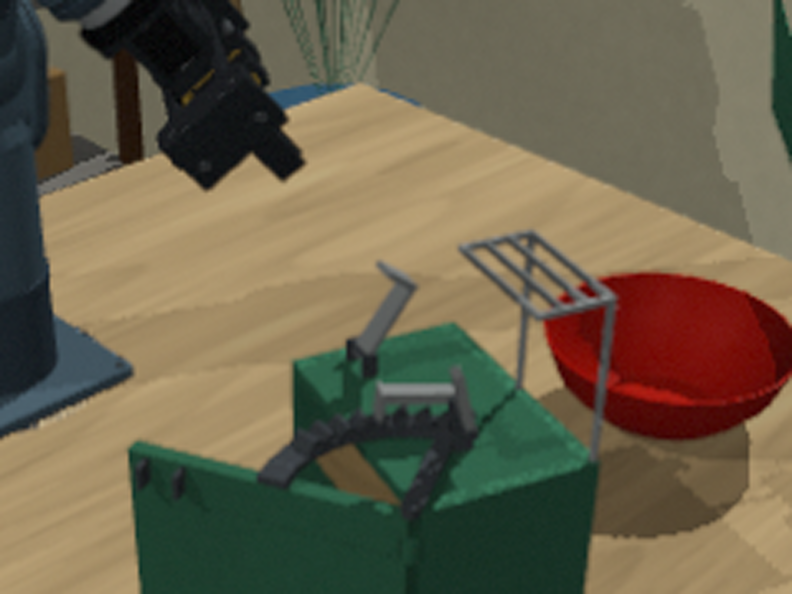

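The closed fingers, tip at (290,165), slant toward the handle at (460,395) as planned. I'll descend now.

Emit:
send_rows(dp=[[-0.014,0,0.028],[-0.014,0,0.027],[-0.014,-0.001,0.028],[-0.014,0,0.027],[-0.002,0,0.013]], angular=[[0,0,0],[0,0,0],[0,0,0],[0,0,0],[0,0,0]])

```text
time: 3.17
tcp_pos: [0.5778, -0.0129, 0.2847]
tcp_rot: [-2.342, -1.293, -0.846]
ft_force: [-0.7, 0.9, 0.4]
opening: 0.0005
```

Emit:
send_rows(dp=[[-0.002,0,0.013],[-0.002,0,0.013],[-0.003,0,0.014],[-0.002,0,0.013],[-0.003,0,0.014]], angular=[[0,0,0],[0,0,0],[0,0,0],[0,0,0],[0,0,0]])

```text
time: 3.58
tcp_pos: [0.5991, 0.015, 0.2305]
tcp_rot: [-2.342, -1.296, -0.856]
ft_force: [0.8, 0.6, 0.2]
opening: 0.0002
```

```bash
python3 - <<'E'
from h import *
st()
grab("scene","s2.png",(240,120,400,240),5)
grab("top","t2.png",(220,170,380,290),5)
E
```

```text
3.58 tcp [0.5991 0.015  0.2305] loc [-57.4 -66.4 230.5] F [0.8 0.6 0.2] q [-0.29  0.46  0.72  1.99 -1.22  1.08  0.59] op 0.0
R [[0.41, 0.85, 0.34], [0.65, -0.53, 0.54], [0.64, 0.0, -0.77]]
```

View pics/s2.png

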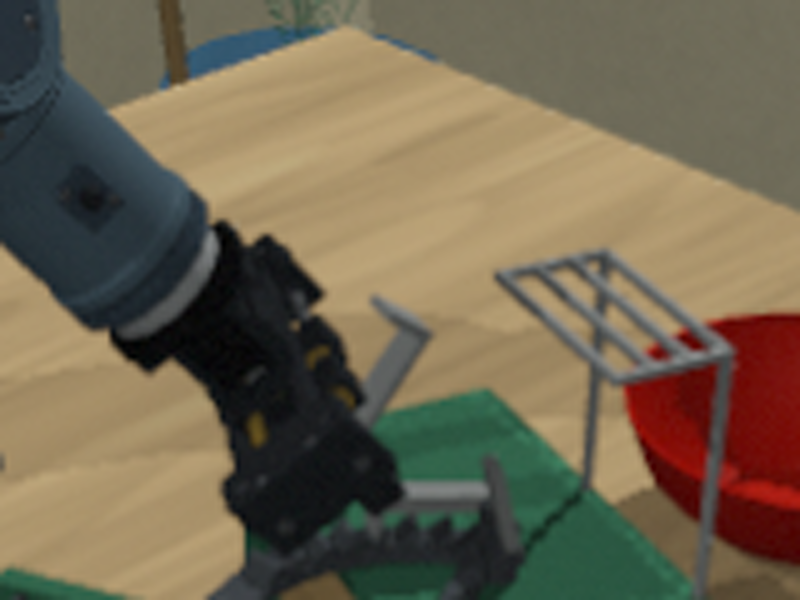

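View pics/t2.png

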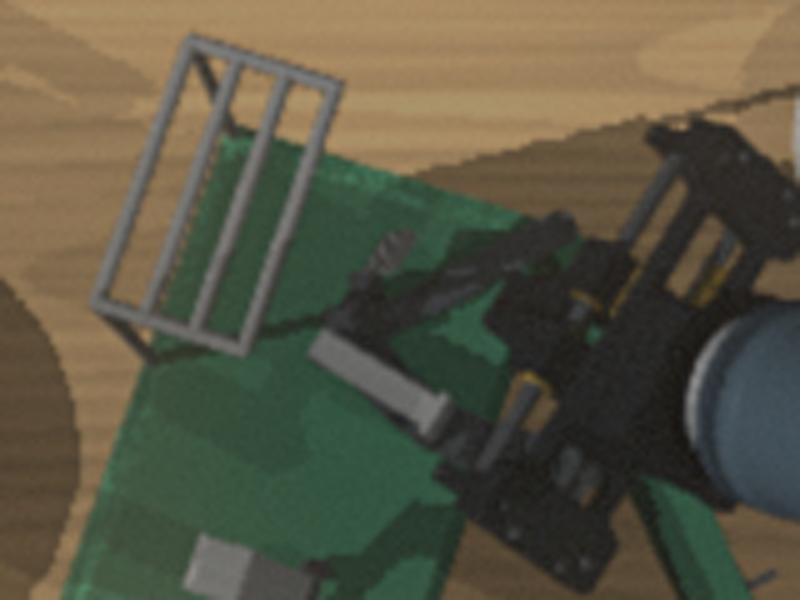

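Emit:
send_rows(dp=[[0.006,0,0.005],[0.006,0,0.005],[0.006,0,0.005],[0.006,0,0.005],[0.006,0,0.005]], angular=[[0,0,0],[0,0,0],[0,0,0],[0,0,0],[0,0,0]])

```text
time: 4.1
tcp_pos: [0.6192, 0.0486, 0.2305]
tcp_rot: [-2.342, -1.296, -0.854]
ft_force: [-0.5, -0.3, 0.1]
opening: 0.0005
```

Emit:
send_rows(dp=[[0.005,0,0.004],[0.005,0,0.004],[0,0,0]], angular=[[0,0,0],[0,0,0],[0,0,0]])

```text
time: 4.35
tcp_pos: [0.6258, 0.0601, 0.2303]
tcp_rot: [-2.34, -1.297, -0.853]
ft_force: [-0.4, -1.3, -0.4]
opening: 0.0006
```

```bash
python3 - <<'E'
from h import *
st()
grab("scene","s3.png",(240,120,400,240),5)
grab("top","t3.png",(220,170,380,290),5)
E
```

```text
4.35 tcp [0.6258 0.0601 0.2303] loc [ -6.3 -77.8 230.3] F [-0.4 -1.3 -0.4] q [-0.35  0.47  0.68  1.96 -1.25  1.03  0.52] op 0.001
R [[0.41, 0.85, 0.34], [0.65, -0.53, 0.55], [0.64, 0.0, -0.77]]
```

View pics/s3.png

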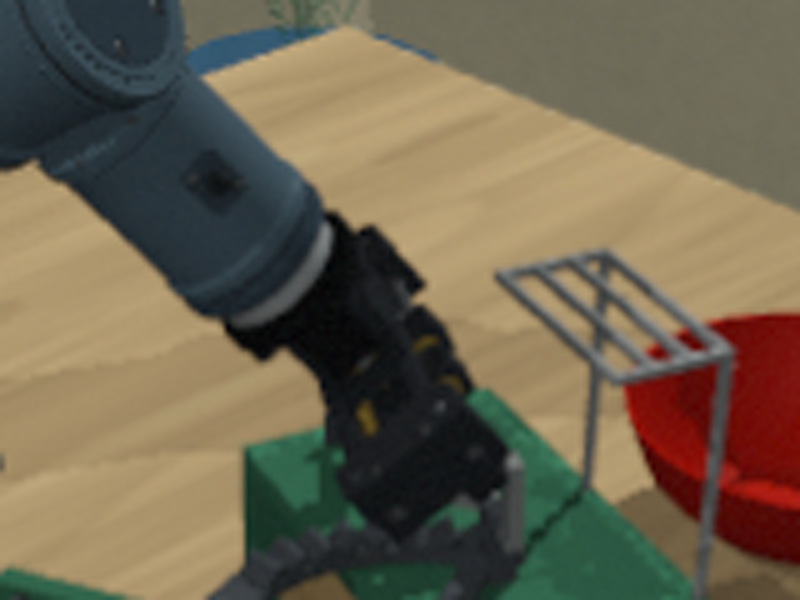

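View pics/t3.png

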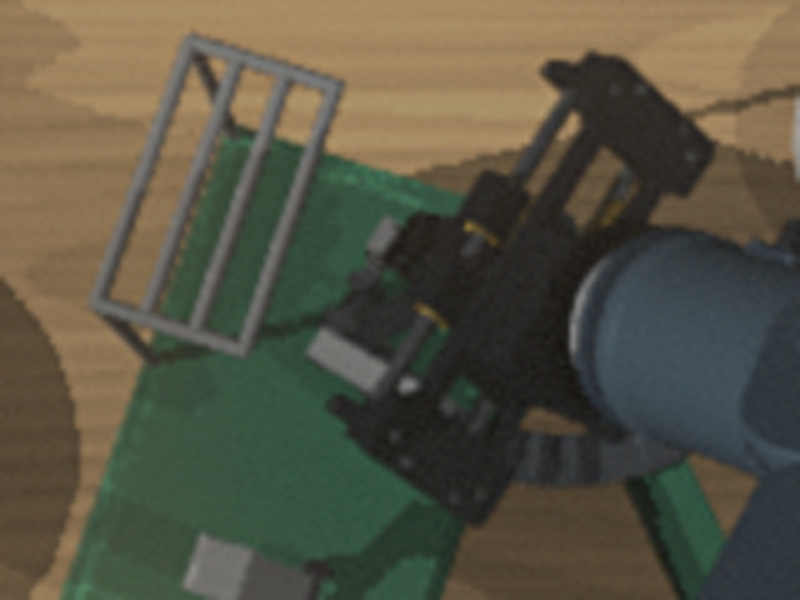

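The handle now stands about upright at (512,500) in the scene view, pushed from the front and beside the arm. I'll keep pushing.

Emit:
send_rows(dp=[[0.005,0,0.004],[0.005,0,0.004],[0,0,0]], angular=[[0,0,0],[0,0,0],[0,0,0]])

```text
time: 4.7
tcp_pos: [0.6326, 0.0709, 0.2306]
tcp_rot: [-2.341, -1.296, -0.853]
ft_force: [0.4, 0.4, 0.7]
opening: 0.0006
```

```bash
python3 - <<'E'
from h import *
st()
grab("scene","s4.png",(240,120,400,240),5)
E
```

```text
4.7 tcp [0.6326 0.0709 0.2306] loc [  6.  -80.9 230.6] F [0.4 0.4 0.7] q [-0.36  0.48  0.67  1.95 -1.25  1.01  0.5 ] op 0.001
R [[0.41, 0.85, 0.34], [0.65, -0.53, 0.55], [0.64, -0.0, -0.77]]
```

View pics/s4.png

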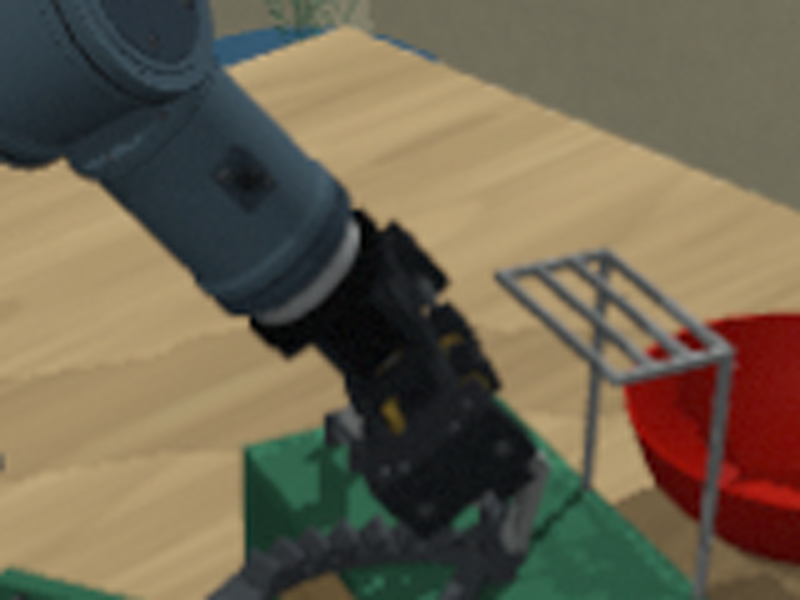

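Emit:
send_rows(dp=[[0.004,0,0.003],[0.004,0,0.003],[0,0,0]], angular=[[0,0,0],[0,0,0],[0,0,0]])

```text
time: 5.0
tcp_pos: [0.6378, 0.0791, 0.2312]
tcp_rot: [-2.341, -1.296, -0.853]
ft_force: [0.5, 0.2, 0.8]
opening: 0.001
```

```bash
python3 - <<'E'
from h import *
st()
grab("scene","s5.png",(240,120,400,240),5)
E
```

```text
5.0 tcp [0.6378 0.0791 0.2312] loc [ 15.5 -83.3 231.2] F [0.5 0.2 0.8] q [-0.37  0.48  0.66  1.94 -1.25  1.01  0.48] op 0.001
R [[0.41, 0.85, 0.34], [0.65, -0.53, 0.55], [0.64, -0.0, -0.77]]
```

View pics/s5.png

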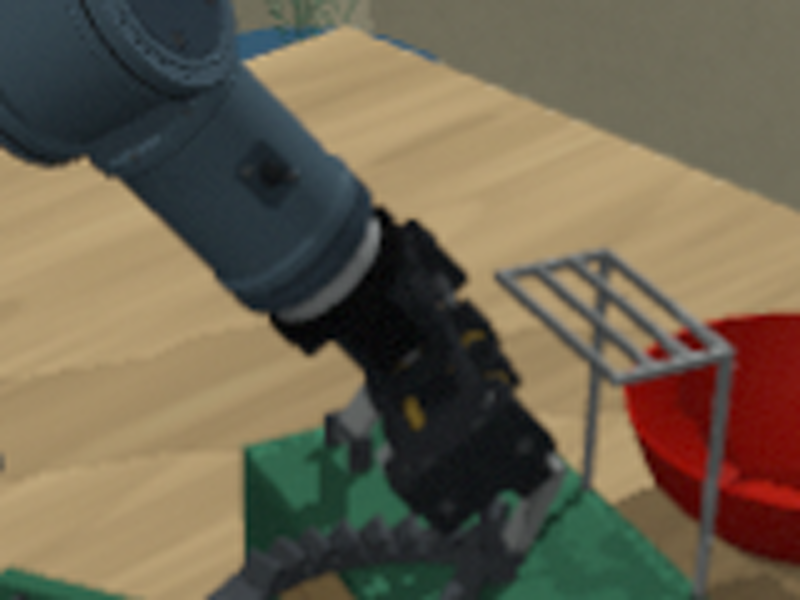

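Emit:
send_rows(dp=[[0.004,0,0.003],[0.004,0,0.003],[0,0,0],[0,0,0]], angular=[[0,0,0],[0,0,0],[0,0,0],[0,0,0]])

```text
time: 5.38
tcp_pos: [0.6428, 0.0867, 0.2315]
tcp_rot: [-2.342, -1.296, -0.853]
ft_force: [0.2, -0.4, -0.1]
opening: 0.0004
```

```bash
python3 - <<'E'
from h import *
st()
grab("scene","s6.png",(240,120,400,240),5)
grab("top","t6.png",(220,170,380,290),5)
E
```

```text
5.38 tcp [0.6428 0.0867 0.2315] loc [ 24.3 -85.7 231.5] F [ 0.2 -0.4 -0.1] q [-0.38  0.48  0.66  1.93 -1.26  1.    0.47] op 0.0
R [[0.41, 0.85, 0.34], [0.65, -0.53, 0.54], [0.64, -0.0, -0.77]]
```

View pics/s6.png

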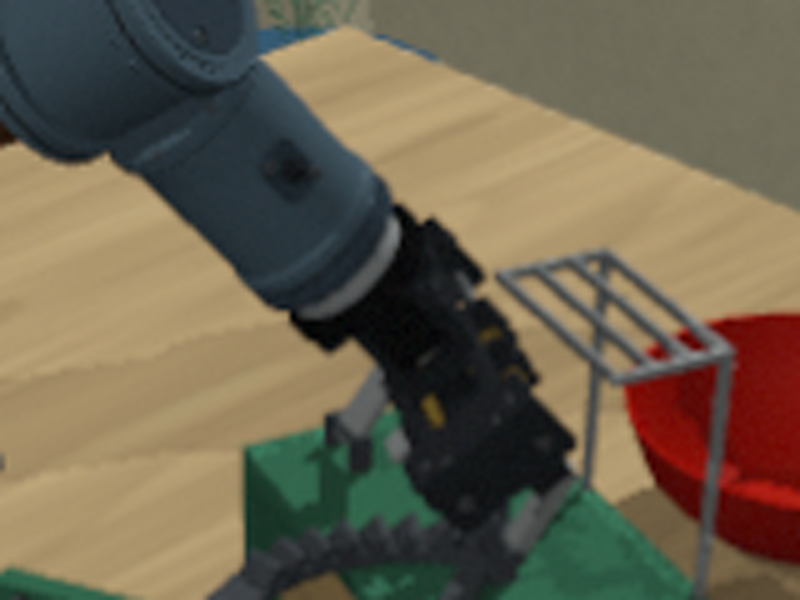

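View pics/t6.png

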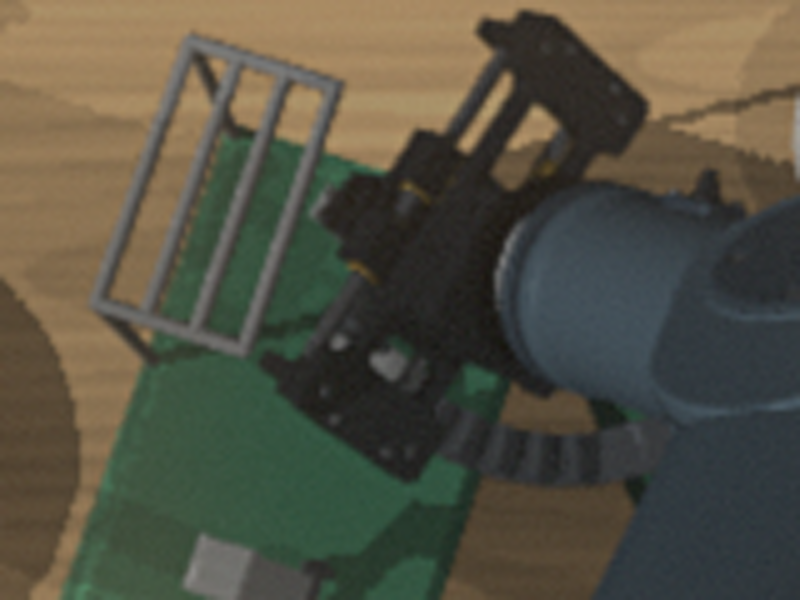

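Emit:
send_rows(dp=[[0,0,0],[0,0,0],[0,0,0]], angular=[[0,0,0],[0,0,0],[0,0,0]])

```text
time: 5.73
tcp_pos: [0.6427, 0.0861, 0.2315]
tcp_rot: [-2.343, -1.294, -0.853]
ft_force: [-0.6, -0.5, -0.6]
opening: 0.0005
```

```bash
python3 - <<'E'
from h import *
st()
grab("scene","s7.png",(310,180,390,240),10)
E
```

```text
5.73 tcp [0.6427 0.0861 0.2315] loc [ 23.6 -85.8 231.5] F [-0.6 -0.5 -0.6] q [-0.38  0.48  0.66  1.93 -1.26  1.    0.47] op 0.0
R [[0.41, 0.85, 0.34], [0.65, -0.53, 0.54], [0.64, -0.0, -0.77]]
```

View pics/s7.png

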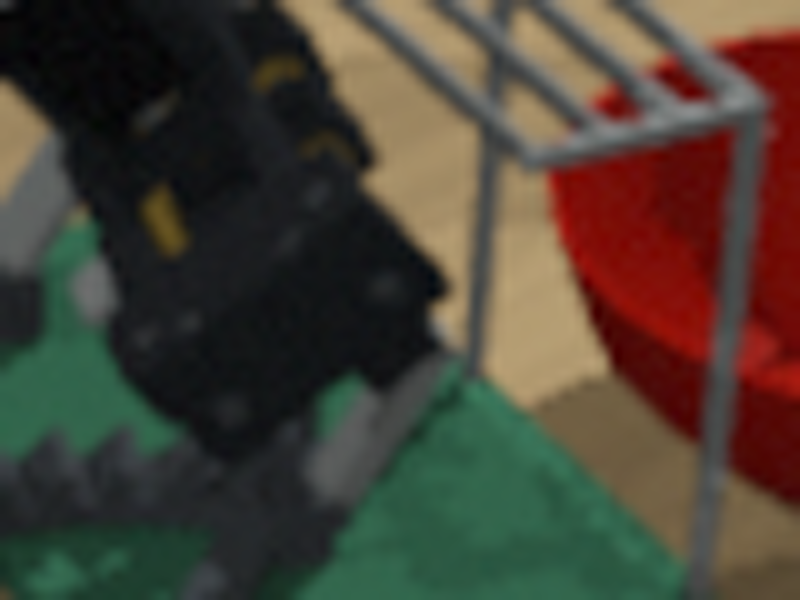

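```bash
python3 - <<'E'
from h import *
def ang(p):
    o,d=ray("scene",p); foot=w(-15,-74,210); n=np.r_[Rc@[.242,.97],0]
    X=o+d*((foot-o)@n)/(d@n); v=loc(X)-loc(foot); h=v[:2]@[.97,-.242]
    return np.degrees(np.arctan2(h,v[2])),np.hypot(h,v[2])
for p in((353.8,215),(354.5,215.2)): print(ang(p))
print(ang(sz(457,188)))
E
```

```text
(np.float64(38.87360645023696), np.float64(52.06518225322926))
(np.float64(41.03864691383823), np.float64(52.6531716089585))
(np.float64(-7.181502232887371), np.float64(55.5677994747194))
```

```bash
python3 - <<'E'
from h import *
s=env.get_state();p=np.array(s["tcp_pos"]);R=Ro.from_rotvec(s["tcp_rot"]).as_matrix()
for n,b,f,nm in(("scene",(310,180,390,240),10,"a"),("top",(260,170,340,230),10,"b")):
    im=env.camera(n)["pixels"][:,:,::-1][b[1]:b[3],b[0]:b[2]];im=cv2.resize(im,None,fx=f,fy=f,interpolation=cv2.INTER_CUBIC)
    im=np.clip(im.astype(float)*1.8+20,0,255).astype(np.uint8)
    def D(X,c):
        for q in proj(n,X): cv2.circle(im,tuple(int(v) for v in (q-b[:2])*f+f/2-.5),4,c,-1)
    D([p],(0,0,255)); D([p+R@[x,y,0] for x in(-.009,.009) for y in(-.0175,.0175)],(0,255,255)); D([w(-15,-74,210)],(255,0,255))
    D([w(-15+.97*55*np.sin(a),-74-.242*55*np.sin(a),210+55*np.cos(a)) for a in(.7,1.,1.3)],(255,255,0))
    cv2.imwrite(f"pics/ov_{nm}.png",im)
E
```

```text
(no output)
```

View pics/ov_a.png

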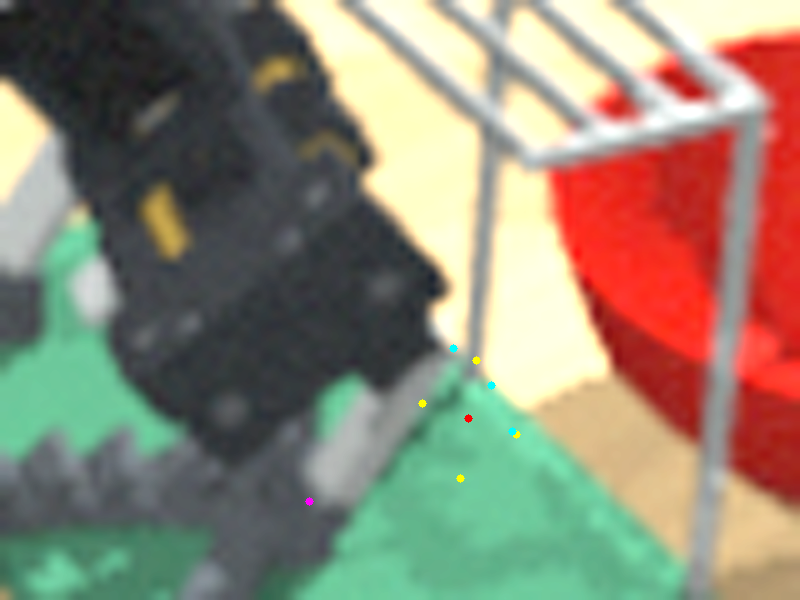

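View pics/ov_b.png

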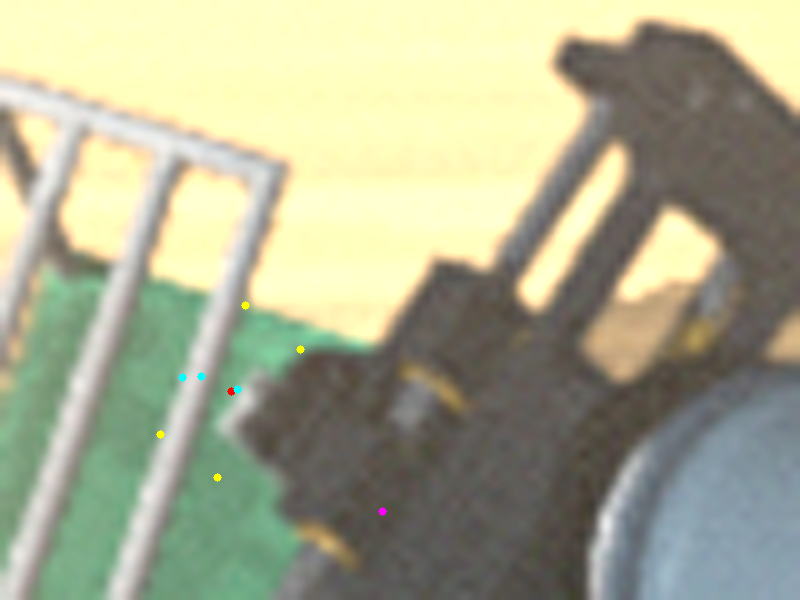

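```bash
python3 - <<'E'
from h import *
A=orient(np.degrees(th)-14,40,-1)
p=np.array([.5626,-.0454,.4203])
for d in(0,-.0187,-.03):print(d,((proj("scene",p+A[:,2]*d)-[200,100])*3.3).round())
s=env.get_state();p=np.array(s["tcp_pos"])
for d in(0,-.0187,-.03):print(d,((proj("scene",p+A[:,2]*d)-[310,180])*10).round(),((proj("top",p+A[:,2]*d)-[260,170])*10).round())
p=np.array([.1943,.6199,.207]);print(proj("scene",p))
im=cv2.imread("pics/scene0.png")[70:150,320:420];cv2.imwrite("pics/g0.png",cv2.resize(im,None,fx=6,fy=6))
im=cv2.imread("pics/s1.png")[100:220,130:330];cv2.imwrite("pics/g1.png",cv2.resize(im,None,fx=3,fy=3))
E
```

```text
0 [[320. 194.]]
-0.0187 [[302. 177.]]
-0.03 [[292. 166.]]
0 [[465. 414.]] [[226. 387.]]
-0.0187 [[423. 371.]] [[266. 400.]]
-0.03 [[397. 345.]] [[291. 408.]]
[[360.08065499 126.31895314]]
```

View pics/g0.png

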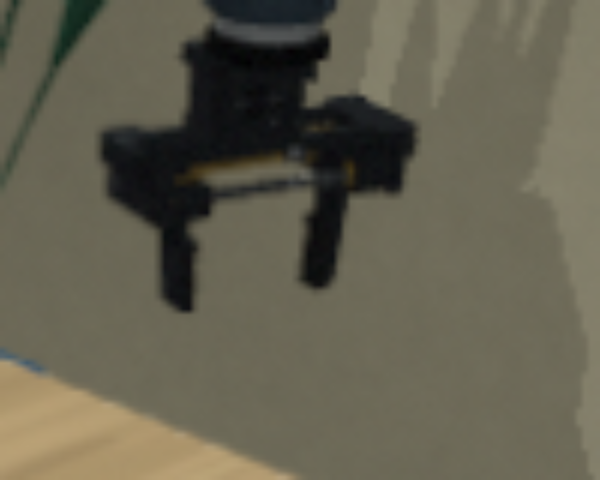

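View pics/g1.png

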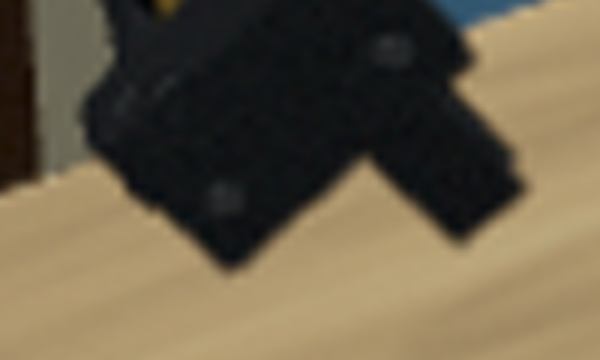

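The visible fingertips sit about 25 mm short of the reported TCP along the tool axis, in both this picture and the first one. They are only touching the handle's end, and it leans back about 40 deg. I'll push on along the tool axis.

Emit:
send_rows(dp=[[0,0,0.006],[0,0,0.006],[0,0,0.006],[0,0,0],[0,0,0]], angular=[[0,0,0],[0,0,0],[0,0,0],[0,0,0],[0,0,0]])

```text
time: 6.3
tcp_pos: [0.6486, 0.0965, 0.2172]
tcp_rot: [-2.342, -1.295, -0.851]
ft_force: [-0.3, -0.2, -0.2]
opening: 0.0003
```

```bash
python3 - <<'E'
from h import *
st()
grab("scene","s8.png",(310,180,390,240),10)
grab("top","t8.png",(260,170,340,230),10)
E
```

```text
6.3 tcp [0.6486 0.0965 0.2172] loc [ 35.4 -88.2 217.2] F [-0.3 -0.2 -0.2] q [-0.36  0.5   0.6   1.93 -1.27  0.96  0.48] op 0.0
R [[0.41, 0.85, 0.34], [0.65, -0.53, 0.54], [0.64, -0.0, -0.77]]
```

View pics/s8.png

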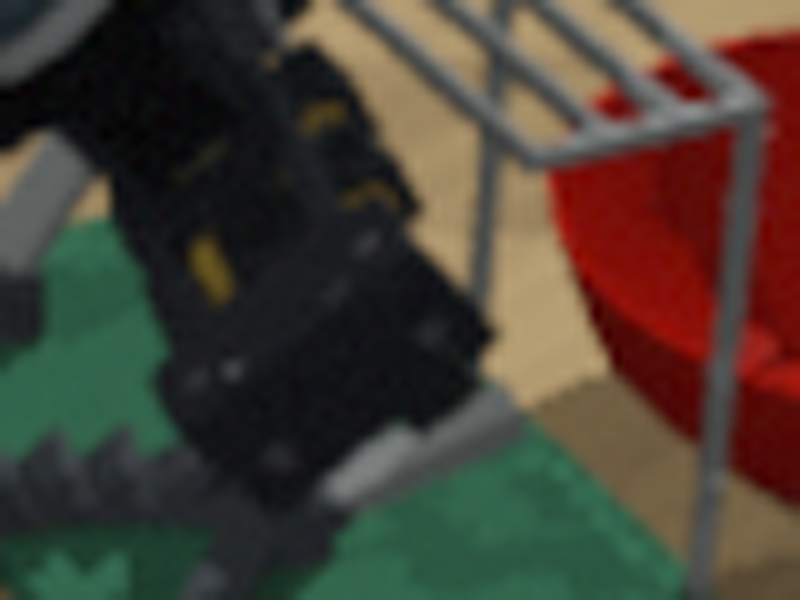

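View pics/t8.png

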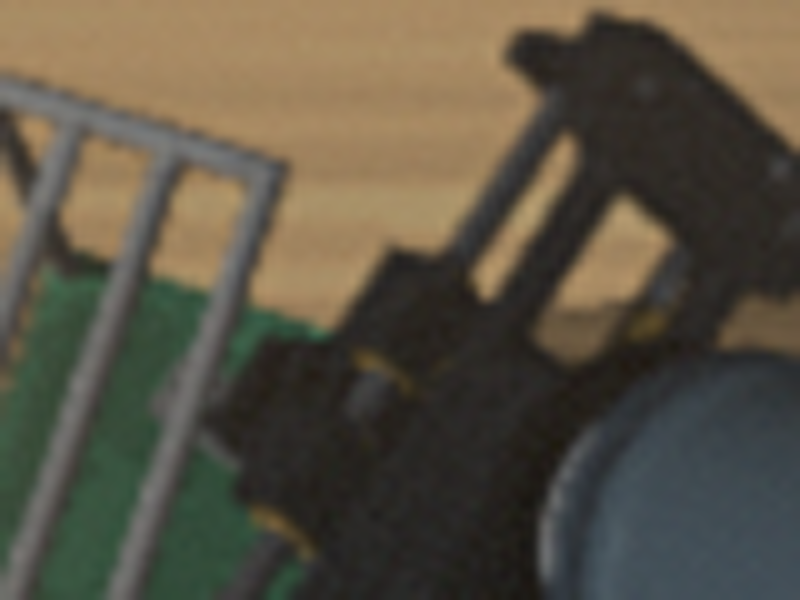

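Emit:
send_rows(dp=[[0,0,-0.02],[0,0,-0.03],[0,0,-0.035],[0,0,-0.035],[0,0,-0.02]], angular=[[0,0,0],[0,0,0],[0,0,0],[0,0,0],[0,0,0]])

```text
time: 6.82
tcp_pos: [0.6009, 0.0164, 0.3281]
tcp_rot: [-2.346, -1.292, -0.858]
ft_force: [0.3, -0.4, -0.5]
opening: 0.0007
```

```bash
python3 - <<'E'
from h import *
st()
grab("scene","s9.png",(240,120,400,240),5)
grab("top","t9.png",(220,170,380,290),5)
E
```

```text
6.82 tcp [0.6009 0.0164 0.3281] loc [-55.6 -67.8 328.1] F [ 0.3 -0.4 -0.5] q [-0.32  0.3   0.73  1.9  -1.03  1.13  0.33] op 0.001
R [[0.41, 0.84, 0.35], [0.65, -0.54, 0.54], [0.64, 0.0, -0.77]]
```

View pics/s9.png

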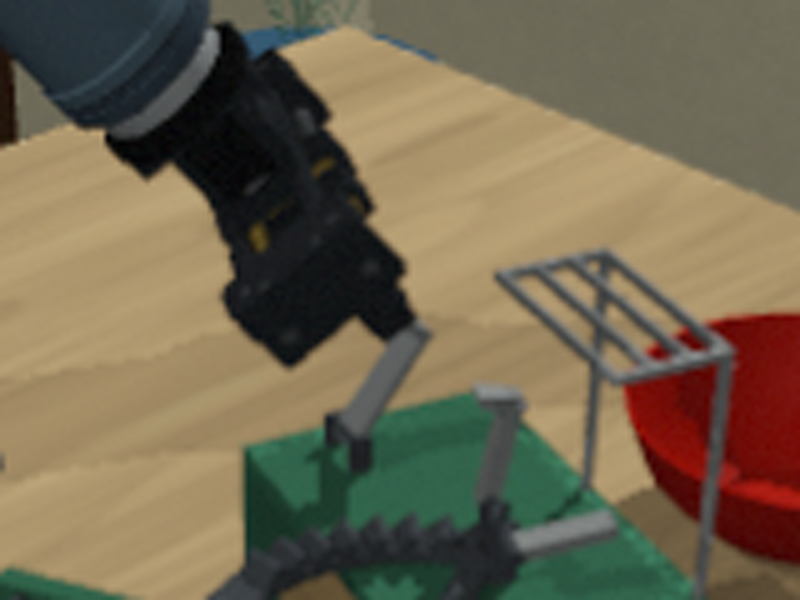

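View pics/t9.png

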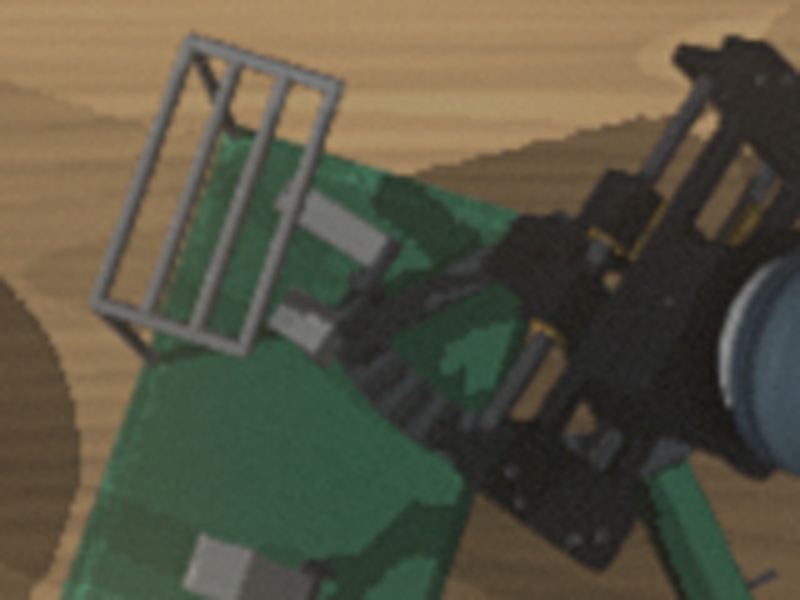

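The pawl is flipped. In the scene view its arm stands up at (500,440) and its handle lies back, nearly level, at (565,530). Next I'll measure the true fingertip position.

```bash
python3 - <<'E'
from h import *
s=env.get_state();p=np.array(s["tcp_pos"]);R=Ro.from_rotvec(s["tcp_rot"]).as_matrix()
X,e=tri((240+395/5,120+328/5),(220+503/5,170+245/5));print(X,e,"in tool",(R.T@(X-p)*1e3).round(1))
for n,b in(("scene",(280,130,360,190)),("top",(290,180,370,240))):
    im=env.camera(n)["pixels"][:,:,::-1][b[1]:b[3],b[0]:b[2]];im=cv2.resize(im,None,fx=10,fy=10,interpolation=cv2.INTER_CUBIC)
    im=np.clip(im.astype(float)*2+20,0,255).astype(np.uint8)
    for d,c in((0,(0,0,255)),(-.0187,(0,255,255)),(-.027,(255,255,0))):
        for q in proj(n,[p+R@[x,y,d] for x in(-.009,.009) for y in(-.0175,0,.0175)]): cv2.circle(im,tuple(int(v) for v in (q-b[:2])*10+4.5),4,c,-1)
    cv2.imwrite(f"pics/tip_{n}.png",im)
E
```

```text
[ 5.92658418e-01 -1.10744200e-04  3.47295854e-01] 0.0033530281393806035 in tool [ -2.2   0.9 -26.3]
```

View pics/tip_scene.png

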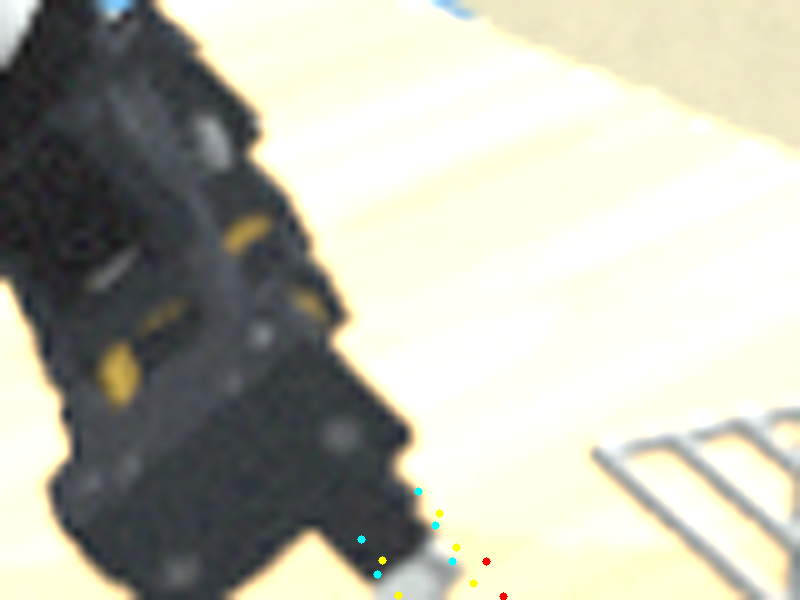

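View pics/tip_top.png

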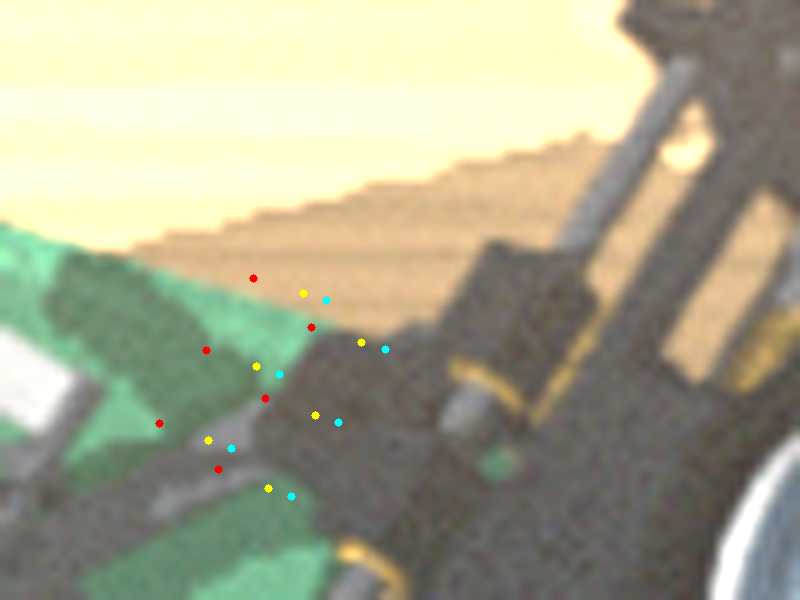

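```bash
cat >> h.py <<'E'
TO=.026
def tcp_of(E,R): return np.array(E)+R[:,2]*TO
def tip():
    s=env.get_state();R=Ro.from_rotvec(s["tcp_rot"]).as_matrix();print("tip loc",loc(np.array(s["tcp_pos"])-R[:,2]*TO).round(1))
E
python3 - <<'E'
from h import *
az=np.degrees(th)-14
B=orient(az,30,-1)
print(w(-250,-35,0))
plan([(tcp_of(w(-250,-35,270),B),B,6),(tcp_of(w(-250,-35,155),B),None,4)])
E
```

```text
[ 0.50924787 -0.15816323  0.        ]
{"dp": [[-0.032, 0.003, -0.01], [-0.032, 0.003, -0.009], [-0.033, 0.003, -0.008], [-0.033, 0.003, -0.007], [-0.033, 0.003, -0.007]], "angular": [[0.0, -1.7, 0.0], [0.0, -1.7, 0.0], [0.0, -1.7, 0.0], [0.0, -1.7, 0.0], [0.0, -1.6, 0.0]]}
{"dp": [[-0.034, 0.002, -0.005], [-0.014, 0.0, 0.025], [-0.014, 0.0, 0.025], [-0.015, 0.0, 0.025], [-0.014, 0.0, 0.024]], "angular": [[0.0, -1.7, 0.0], [0.0, 0.0, 0.0], [0.0, 0.0, 0.0], [0.0, 0.0, 0.0], [0.0, 0.0, 0.0]]}
end [ 0.5161 -0.1472  0.1329] [-237.5  -38.1  132.9]
```

Emit:
send_rows(dp=[[-0.032,0.003,-0.01],[-0.032,0.003,-0.009],[-0.033,0.003,-0.008],[-0.033,0.003,-0.007],[-0.033,0.003,-0.007]], angular=[[0,-1.7,0],[0,-1.7,0],[0,-1.7,0],[0,-1.7,0],[0,-1.6,0]])

```text
time: 7.43
tcp_pos: [0.5301, -0.119, 0.2585]
tcp_rot: [-2.442, -1.353, -0.687]
ft_force: [-0.9, -0.2, -1.1]
opening: 0.0001
```

Emit:
send_rows(dp=[[-0.034,0.002,-0.005],[0,0,0]], angular=[[0,-1.7,0],[0,0,0]])

```text
time: 7.6
tcp_pos: [0.513, -0.1508, 0.2437]
tcp_rot: [-2.47, -1.356, -0.65]
ft_force: [-1.1, -0.1, -0.2]
opening: 0.0005
```

```bash
python3 - <<'E'
from h import *
st();tip()
grab("scene","s10.png",(180,90,380,240),4)
grab("top","t10.png",(260,170,460,320),4)
E
```

```text
7.6 tcp [ 0.513  -0.1508  0.2437] loc [-241.8  -36.3  243.7] F [-1.1 -0.1 -0.2] q [-0.1   0.41  0.82  1.93 -0.9   1.19  0.59] op 0.0
R [[0.47, 0.84, 0.26], [0.73, -0.54, 0.42], [0.49, -0.0, -0.87]]
tip loc [-254.3  -33.2  266.4]
```

View pics/s10.png

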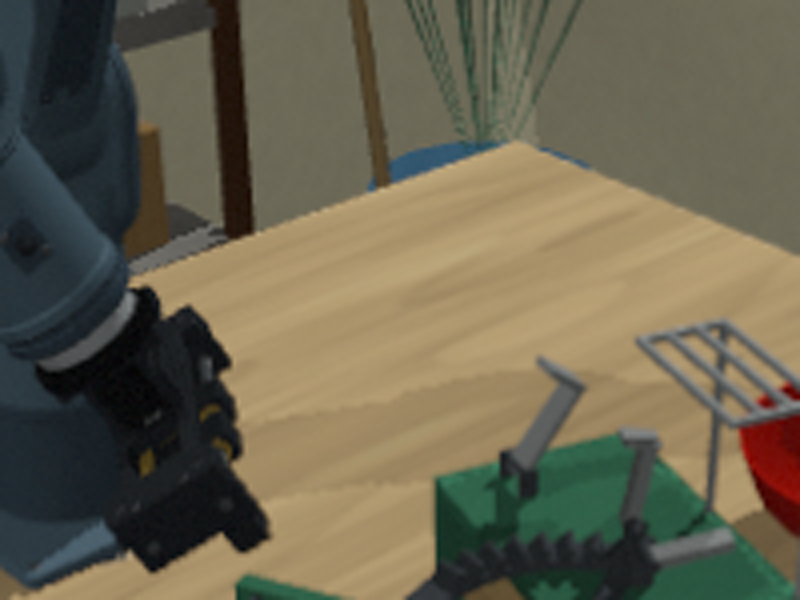

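View pics/t10.png

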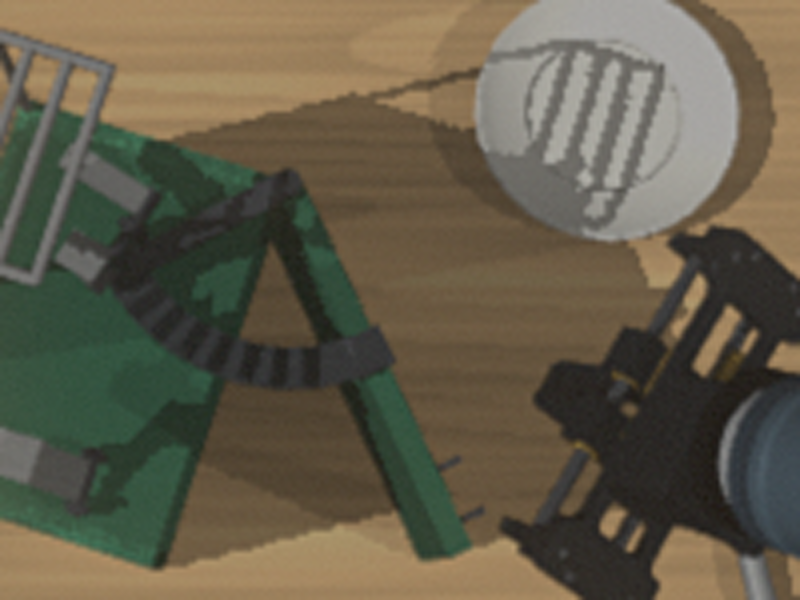

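```bash
python3 - <<'E'
from h import *
B=orient(75,30,-1)
plan([(tcp_of(w(-250,-30,210),B),B,4),(tcp_of(w(-250,-30,163),B),None,2)])
E
```

```text
{"dp": [[-0.008, -0.002, 0.012], [-0.007, -0.002, 0.013], [-0.007, -0.002, 0.012], [-0.008, -0.002, 0.013], [-0.012, -0.0, 0.02]], "angular": [[2.1, 0.0, -3.7], [2.1, 0.0, -3.7], [2.1, 0.0, -3.8], [2.1, 0.1, -3.7], [0.0, 0.0, 0.0]]}
{"dp": [[-0.011, -0.0, 0.021]], "angular": [[0.0, 0.0, 0.0]]}
end [ 0.508  -0.1436  0.1403] [-236.6  -29.3  140.3]
```

Emit:
send_rows(dp=[[-0.008,-0.002,0.012],[-0.007,-0.002,0.013],[-0.007,-0.002,0.012],[-0.008,-0.002,0.013],[0,0,0]], angular=[[2.1,0,-3.7],[2.1,0,-3.7],[2.1,0,-3.8],[2.1,0.1,-3.7],[0,0,0]])

```text
time: 8.12
tcp_pos: [0.5084, -0.142, 0.186]
tcp_rot: [-2.185, -1.687, -0.586]
ft_force: [-1.2, -0.2, -0.6]
opening: 0.0006
```

```bash
python3 - <<'E'
from h import *
st();tip()
B=orient(75,30,-1)
print(B.round(2).tolist())
R=np.array([[np.cos(th),-np.sin(th)],[np.sin(th),np.cos(th)]])
# targets: door contact s=172 for a going .717->0 ; tip point behind face by gap
def E(a,gap=10,s=172):
    h=np.array([-87.5,-118]);d=np.array([-np.sin(a),np.cos(a)]);n=np.array([-np.cos(a),-np.sin(a)])
    q=h+s*d+(7.5+gap)*n; return tcp_of(w(q[0],q[1],163),B)
p,Rr=plan([(tcp_of(w(-250,-30,163),B),B,3)])
p,Rr=plan([(E(.717,28),B,3),(E(.5),B,7),(E(.3),B,4),(E(.12),B,4)],p,Rr)
E
```

```text
8.12 tcp [ 0.5084 -0.142   0.186 ] loc [-234.9  -29.2  186. ] F [-1.2 -0.2 -0.6] q [ 0.    0.57  0.7   1.87 -0.89  1.26  0.89] op 0.001
R [[0.22, 0.97, 0.13], [0.84, -0.25, 0.49], [0.5, -0.0, -0.87]]
tip loc [-247.9  -30.   208.5]
[[0.22, 0.97, 0.13], [0.84, -0.26, 0.48], [0.5, -0.0, -0.87]]
{"dp": [[-0.008, 0.0, 0.013], [-0.008, 0.0, 0.013], [-0.009, 0.0, 0.012]], "angular": [[-0.1, -0.0, 0.1], [-0.1, -0.0, 0.1], [-0.0, -0.1, 0.1]]}
end [ 0.5077 -0.1445  0.1406] [-237.5  -29.3  140.6]
{"dp": [[0.007, -0.006, 0.004], [0.007, -0.006, 0.004], [0.007, -0.005, 0.004], [0.005, -0.005, 0.003], [0.005, -0.005, 0.003]], "angular": [[-0.0, 0.0, -0.0], [-0.0, 0.0, -0.0], [-0.0, 0.0, -0.0], [-0.0, 0.0, -0.0], [-0.0, 0.0, -0.0]]}
{"dp": [[0.006, -0.005, 0.003], [0.005, -0.005, 0.003], [0.006, -0.005, 0.003], [0.005, -0.004, 0.004], [0.006, -0.005, 0.003]], "angular": [[-0.0, 0.0, -0.0], [-0.0, 0.0, -0.0], [-0.0, 0.0, -0.0], [-0.0, 0.0, -0.0], [-0.0, 0.0, -0.0]]}
{"dp": [[0.007, -0.004, 0.004], [0.007, -0.004, 0.004], [0.006, -0.003, 0.004], [0.007, -0.004, 0.004], [0.006, -0.002, 0.004]], "angular": [[-0.0, 0.0, -0.0], [-0.0, 0.0, -0.0], [-0.0, 0.0, -0.0], [-0.0, 0.0, -0.0], [-0.0, 0.0, -0.0]]}
{"dp": [[0.007, -0.002, 0.004], [0.006, -0.002, 0.003], [0.007, -0.002, 0.004]], "angular": [[-0.0, 0.0, -0.0], [-0.0, 0.0, -0.0], [-0.0, 0.0, -0.0]]}
end [ 4.698e-01 -2.000e-04  1.403e-01] [-112.2   51.7  140.3]
```

Joints are comfortable. I'll descend to the pushing height and approach the door.

Emit:
send_rows(dp=[[-0.008,0,0.013],[-0.008,0,0.013],[-0.009,0,0.012],[0.007,-0.006,0.004],[0.007,-0.006,0.004]], angular=[[0,0,0],[0,0,0],[0,0,0],[0,0,0],[0,0,0]])

```text
time: 8.53
tcp_pos: [0.5002, -0.1274, 0.1435]
tcp_rot: [-2.194, -1.681, -0.59]
ft_force: [0.2, -0.4, -0.1]
opening: 0.0003
```

```bash
python3 - <<'E'
from h import *
st();tip()
grab("scene","s11.png",(200,130,360,250),5)
grab("top","t11.png",(290,190,450,310),5)
E
```

```text
8.53 tcp [ 0.5002 -0.1274  0.1435] loc [-223.6  -16.8  143.5] F [ 0.2 -0.4 -0.1] q [ 0.    0.6   0.67  1.94 -0.95  1.18  0.95] op 0.0
R [[0.22, 0.97, 0.13], [0.84, -0.26, 0.48], [0.5, 0.0, -0.87]]
tip loc [-236.6  -17.5  166. ]
```

View pics/s11.png

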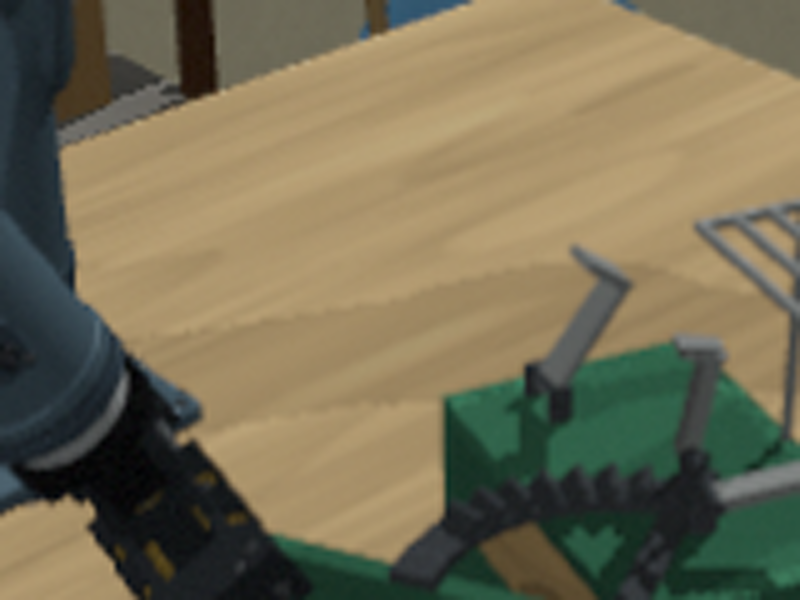

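View pics/t11.png

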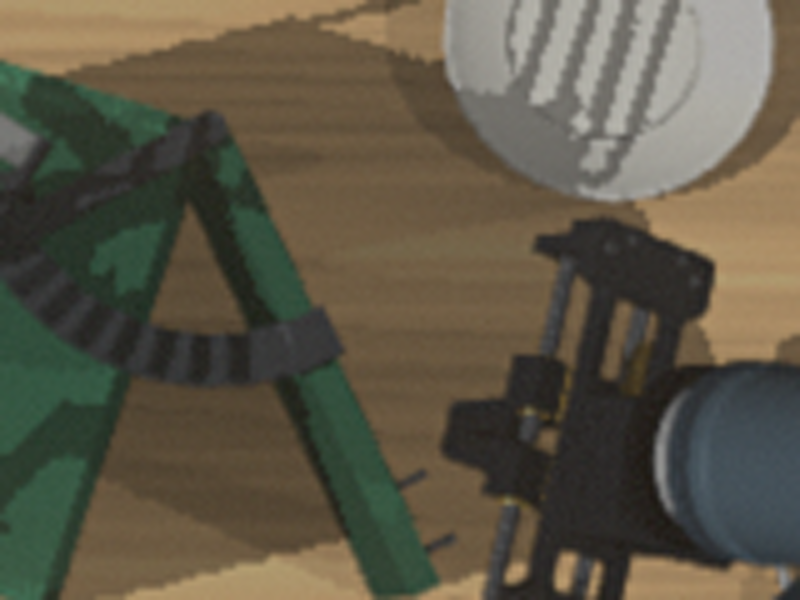

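Emit:
send_rows(dp=[[0.005,-0.005,0.007],[0.005,-0.005,0.003],[0.005,-0.005,0.003],[0.006,-0.005,0.003],[0.005,-0.005,0.003]], angular=[[0,0,0],[0,0,0],[0,0,0],[0,0,0],[0,0,0]])

```text
time: 9.05
tcp_pos: [0.4843, -0.091, 0.1402]
tcp_rot: [-2.194, -1.684, -0.59]
ft_force: [1.0, -0.9, -0.3]
opening: 0.0005
```

Emit:
send_rows(dp=[[0.006,-0.005,0.003],[0.005,-0.004,0.004],[0.006,-0.005,0.003]], angular=[[0,0,0],[0,0,0],[0,0,0]])

```text
time: 9.3
tcp_pos: [0.4761, -0.0683, 0.1398]
tcp_rot: [-2.194, -1.683, -0.59]
ft_force: [0.6, -1.6, 0.2]
opening: -0.0
```

```bash
python3 - <<'E'
from h import *
st();tip()
grab("top","t12.png",(290,190,450,310),5)
E
```

```text
9.3 tcp [ 0.4761 -0.0683  0.1398] loc [-174.9   24.5  139.8] F [ 0.6 -1.6  0.2] q [-0.09  0.53  0.66  2.07 -0.98  1.08  0.93] op -0.0
R [[0.22, 0.97, 0.13], [0.84, -0.26, 0.48], [0.5, 0.0, -0.87]]
tip loc [-187.9   23.9  162.3]
```

View pics/t12.png

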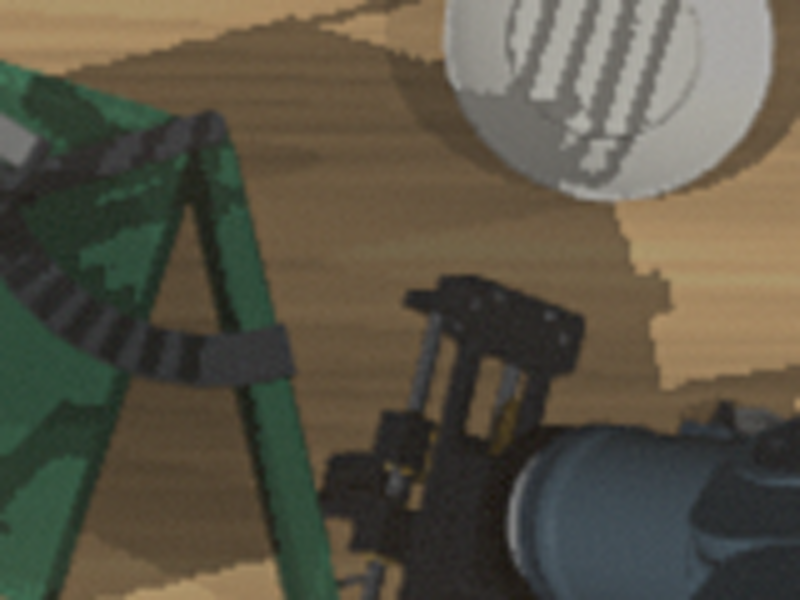

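The door is swinging closed, now about 0.5 rad, with a contact force of about 1.5 N. I'll keep pushing.

Emit:
send_rows(dp=[[0.007,-0.004,0.004],[0.007,-0.004,0.004],[0.006,-0.003,0.004],[0.007,-0.004,0.004],[0.006,-0.002,0.004]], angular=[[0,0,0],[0,0,0],[0,0,0],[0,0,0],[0,0,0]])

```text
time: 9.77
tcp_pos: [0.4695, -0.0261, 0.1389]
tcp_rot: [-2.193, -1.683, -0.59]
ft_force: [-0.7, -1.1, 0.2]
opening: 0.0006
```

Emit:
send_rows(dp=[[0.007,-0.002,0.004],[0.006,-0.002,0.003],[0,0,0]], angular=[[0,0,0],[0,0,0],[0,0,0]])

```text
time: 10.02
tcp_pos: [0.4693, -0.0098, 0.1393]
tcp_rot: [-2.19, -1.685, -0.59]
ft_force: [0.1, -0.4, -0.7]
opening: 0.0004
```

```bash
python3 - <<'E'
from h import *
st();tip()
grab("top","t13.png",(250,190,410,310),5)
grab("scene","s13.png",(200,150,360,270),5)
E
```

```text
10.02 tcp [ 0.4693 -0.0098  0.1393] loc [-121.5   49.1  139.3] F [ 0.1 -0.4 -0.7] q [-0.2   0.47  0.64  2.14 -1.01  1.    0.88] op 0.0
R [[0.22, 0.97, 0.13], [0.84, -0.26, 0.48], [0.5, 0.0, -0.87]]
tip loc [-134.5   48.4  161.9]
```

View pics/t13.png

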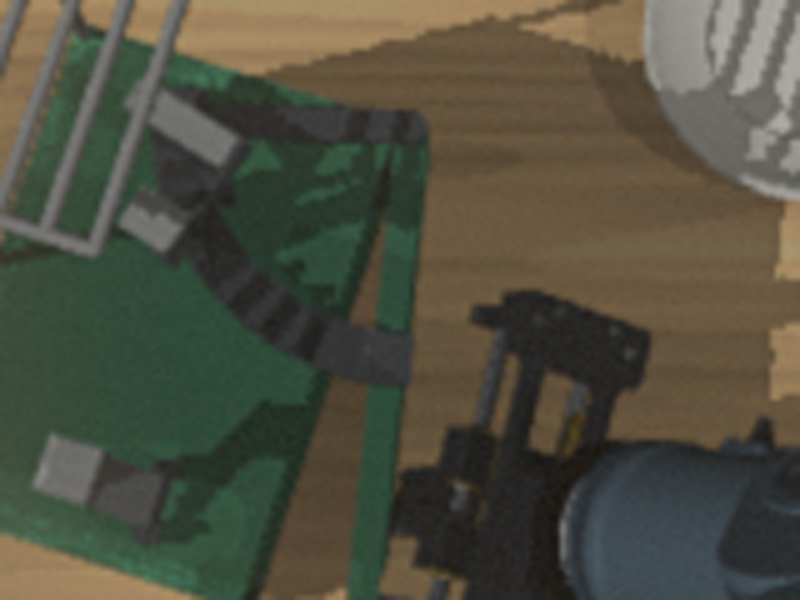

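View pics/s13.png

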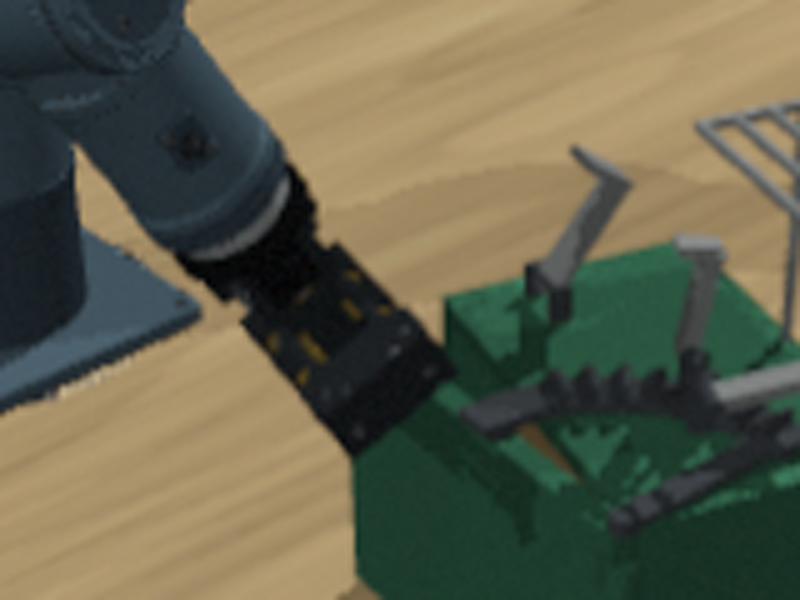

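Emit:
send_rows(dp=[[0.005,0,0.003],[0.005,-0.001,0.003],[0.004,0,0.0025],[0.003,0,0.0017],[0,0,0]], angular=[[0,0,0],[0,0,0],[0,0,0],[0,0,0],[0,0,0]])

```text
time: 10.53
tcp_pos: [0.4738, 0.0086, 0.1389]
tcp_rot: [-2.192, -1.684, -0.59]
ft_force: [-0.4, -0.4, -0.2]
opening: 0.0003
```

Emit:
send_rows(dp=[[0.003,0,0.0017],[0.003,0,0.0017],[0.002,0,0.001],[0,0,0]], angular=[[0,0,0],[0,0,0],[0,0,0],[0,0,0]])

```text
time: 10.87
tcp_pos: [0.4762, 0.0169, 0.1392]
tcp_rot: [-2.193, -1.684, -0.59]
ft_force: [-0.2, -0.2, -0.8]
opening: 0.0006
```

```bash
python3 - <<'E'
from h import *
st();tip()
grab("top","t14.png",(250,190,410,310),5)
E
```

```text
10.87 tcp [0.4762 0.0169 0.1392] loc [-93.9  50.9 139.2] F [-0.2 -0.2 -0.8] q [-0.25  0.46  0.62  2.15 -1.03  0.97  0.84] op 0.001
R [[0.22, 0.97, 0.13], [0.84, -0.26, 0.48], [0.5, 0.0, -0.87]]
tip loc [-106.9   50.2  161.7]
```

View pics/t14.png

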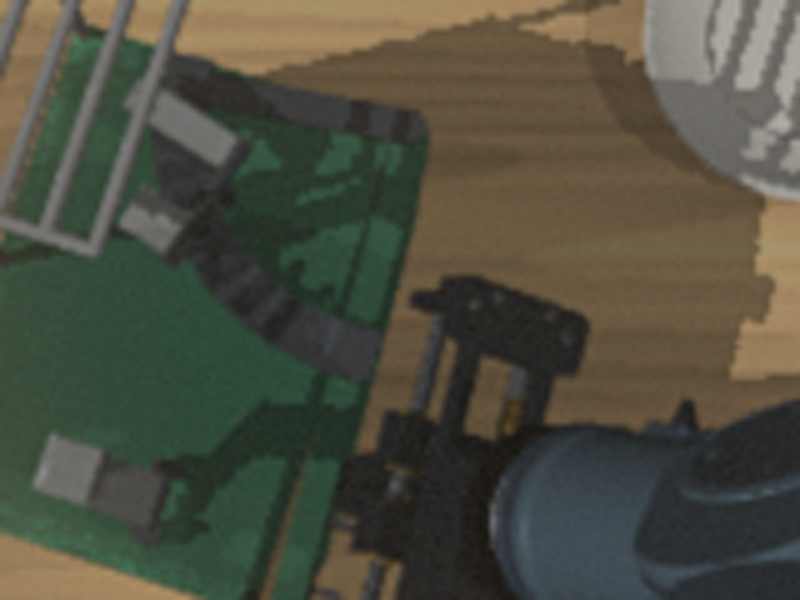

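A gap of about 8 mm remains near the free edge at (270,540). I'll push on in small steps and watch the force.

Emit:
send_rows(dp=[[0.002,0,0.0012],[0.002,0,0.0012],[0.002,0,0.0012],[0,0,0]], angular=[[0,0,0],[0,0,0],[0,0,0],[0,0,0]])

```text
time: 11.25
tcp_pos: [0.4781, 0.0236, 0.1391]
tcp_rot: [-2.193, -1.684, -0.59]
ft_force: [-1.0, 0.1, -0.2]
opening: 0.001
```

Emit:
send_rows(dp=[[0.001,0,0.0006],[0.001,0,0.0006],[0,0,0]], angular=[[0,0,0],[0,0,0],[0,0,0]])

```text
time: 11.5
tcp_pos: [0.4787, 0.0254, 0.139]
tcp_rot: [-2.194, -1.684, -0.59]
ft_force: [0.2, -1.0, 0.5]
opening: 0.0003
```

```bash
python3 - <<'E'
from h import *
st();tip()
grab("top","t15.png",(270,220,370,295),8)
E
```

```text
11.5 tcp [0.4787 0.0254 0.139 ] loc [-85.1  51.2 139. ] F [ 0.2 -1.   0.5] q [-0.27  0.46  0.62  2.15 -1.04  0.96  0.82] op 0.0
R [[0.22, 0.97, 0.13], [0.84, -0.26, 0.48], [0.5, 0.0, -0.87]]
tip loc [-98.1  50.6 161.5]
```

View pics/t15.png

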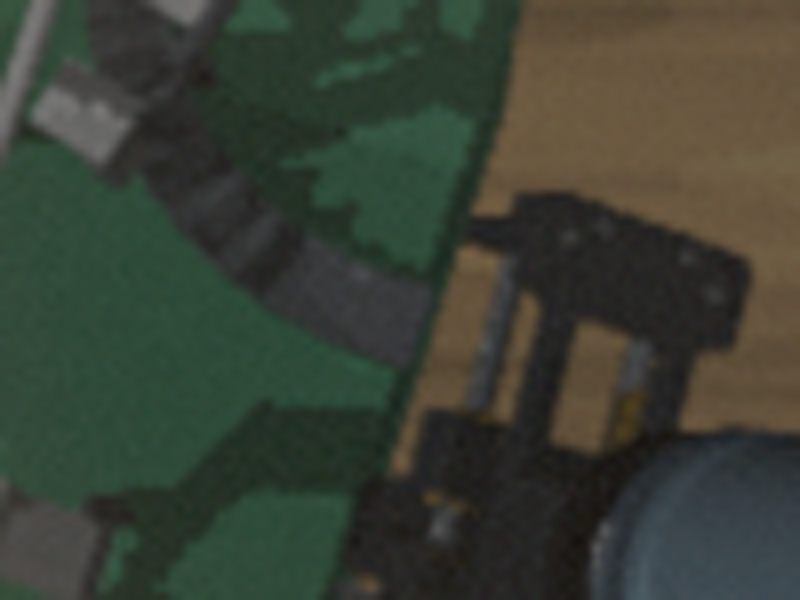

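Emit:
send_rows(dp=[[0.001,0,0.0006],[0.001,0,0.0006],[0,0,0]], angular=[[0,0,0],[0,0,0],[0,0,0]])

```text
time: 11.8
tcp_pos: [0.479, 0.0261, 0.1388]
tcp_rot: [-2.196, -1.683, -0.589]
ft_force: [-3.7, -6.2, 3.1]
opening: 0.0002
```

Emit:
send_rows(dp=[[0.001,0,0.0006],[0.001,0,0.0006],[0,0,0]], angular=[[0,0,0],[0,0,0],[0,0,0]])

```text
time: 12.05
tcp_pos: [0.4792, 0.0265, 0.1386]
tcp_rot: [-2.2, -1.682, -0.587]
ft_force: [-6.5, -11.8, 7.8]
opening: 0.0009
```

Hard stop reached: the force rose to about 15 N without further motion. I'll back off and look.

Emit:
send_rows(dp=[[-0.01,0,-0.006],[-0.025,0,-0.014],[-0.025,0,-0.014],[0.01,0,-0.035],[0.015,0,-0.035]], angular=[[0,0,0],[0,0,0],[0,0,0],[0,0,0],[0,0,0]])

```text
time: 12.47
tcp_pos: [0.4563, -0.0516, 0.2104]
tcp_rot: [-2.197, -1.677, -0.583]
ft_force: [0.3, 0.2, 1.2]
opening: 0.0004
```

Emit:
send_rows(dp=[[0.018,0,-0.033],[0.018,0,-0.033],[0.018,0,-0.033],[0,0,0]], angular=[[0,0,0],[0,0,0],[0,0,0],[0,0,0]])

```text
time: 12.8
tcp_pos: [0.4602, -0.0539, 0.3307]
tcp_rot: [-2.196, -1.688, -0.603]
ft_force: [0.5, -0.1, 0.7]
opening: 0.0004
```

```bash
python3 - <<'E'
from h import *
st();tip()
grab("top","t16.png",(220,180,380,300),5)
grab("scene","s16.png",(240,165,400,285),5)
E
```

```text
12.8 tcp [ 0.4602 -0.0539  0.3307] loc [-166.1   44.1  330.7] F [ 0.5 -0.1  0.7] q [-0.29  0.16  0.8   1.95 -0.66  1.28  0.5 ] op 0.0
R [[0.22, 0.97, 0.14], [0.84, -0.26, 0.48], [0.5, 0.01, -0.86]]
tip loc [-179.2   43.7  353.2]
```

View pics/t16.png

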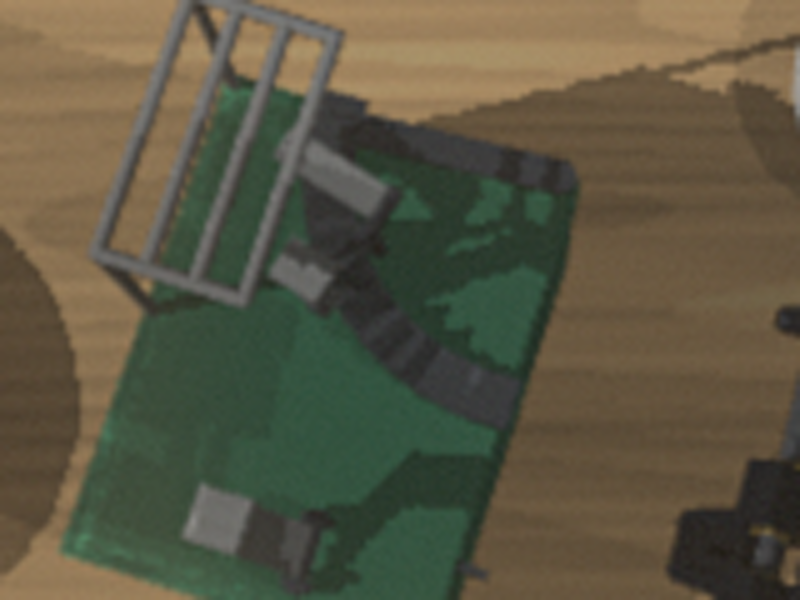

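View pics/s16.png

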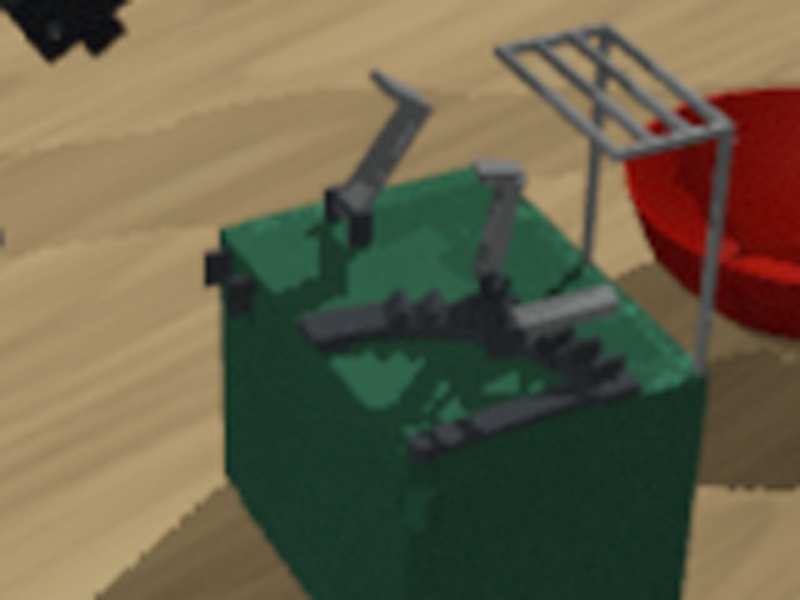

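The door is shut flush, with the cheeks at (215,270) and (238,295) in the scene view, and the pawl is lying back. For the hook bar I'll come in from behind, slanted to the front.

```bash
cat >> h.py <<'E'
def hook(tilt=30):
    s=np.radians(tilt);f=np.r_[Rc@[-1,0],0]
    z=np.sin(s)*f+np.array([0,0,-np.cos(s)]); y=-(np.cos(s)*f+np.array([0,0,np.sin(s)])); return np.c_[np.cross(y,z),y,z]
E
python3 - <<'E'
from h import *
H=hook();print(H.round(2).tolist(),np.linalg.det(H))
s=env.get_state();R=Ro.from_rotvec(s["tcp_rot"]).as_matrix()
print(np.degrees(Ro.from_matrix(R.T@H).as_rotvec()).round(1))
print(tcp_of(w(60,88,420),H))
plan([(w(-150,50,440),None,3),(tcp_of(w(60,88,420),H),H,17)])
E
```

```text
[[-0.95, 0.27, -0.16], [0.31, 0.82, -0.48], [-0.0, -0.5, -0.87]] 1.0
[ 46.7 -46.1 -77.7]
[0.48479468 0.16236765 0.39748334]
{"dp": [[0.024, -0.001, -0.031], [0.023, -0.0, -0.03], [0.024, -0.001, -0.031], [0.009, -0.002, 0.008], [0.009, -0.0, 0.008]], "angular": [[0.0, 0.0, 0.0], [0.0, 0.0, 0.0], [0.0, 0.0, 0.0], [2.7, -2.7, -4.6], [2.7, -2.7, -4.6]]}
{"dp": [[0.01, 0.001, 0.007], [0.01, 0.002, 0.007], [0.01, 0.003, 0.006], [0.01, 0.004, 0.005], [0.01, 0.005, 0.005]], "angular": [[2.8, -2.7, -4.6], [2.7, -2.7, -4.6], [2.8, -2.7, -4.6], [2.8, -2.7, -4.6], [2.7, -2.7, -4.6]]}
{"dp": [[0.01, 0.006, 0.004], [0.009, 0.007, 0.003], [0.009, 0.008, 0.003], [0.008, 0.008, 0.002], [0.008, 0.009, 0.001]], "angular": [[2.8, -2.7, -4.6], [2.8, -2.7, -4.5], [2.7, -2.7, -4.6], [2.8, -2.7, -4.5], [2.7, -2.7, -4.5]]}
{"dp": [[0.007, 0.01, 0.0], [0.006, 0.01, -0.001], [0.005, 0.011, -0.001], [0.005, 0.011, -0.002], [0.003, 0.011, -0.003]], "angular": [[2.8, -2.7, -4.6], [2.7, -2.7, -4.5], [2.8, -2.7, -4.6], [2.7, -2.8, -4.5], [2.8, -2.7, -4.6]]}
end [0.4849 0.1622 0.3973] [ 46.9  87.8 397.3]
```

Emit:
send_rows(dp=[[0.024,-0.001,-0.031],[0.023,0,-0.03],[0.024,-0.001,-0.031],[0.009,-0.002,0.008],[0.009,0,0.008]], angular=[[0,0,0],[0,0,0],[0,0,0],[2.7,-2.7,-4.6],[2.7,-2.7,-4.6]])

```text
time: 13.32
tcp_pos: [0.4623, -0.0139, 0.4348]
tcp_rot: [-2.063, -1.912, -0.443]
ft_force: [0.8, 0.2, -1.0]
opening: 0.0005
```

Emit:
send_rows(dp=[[0.01,0.001,0.007],[0.01,0.002,0.007],[0.01,0.003,0.006],[0.01,0.004,0.005],[0.01,0.005,0.005]], angular=[[2.8,-2.7,-4.6],[2.7,-2.7,-4.6],[2.8,-2.7,-4.6],[2.8,-2.7,-4.6],[2.7,-2.7,-4.6]])

```text
time: 13.73
tcp_pos: [0.4702, 0.0464, 0.4197]
tcp_rot: [-1.634, -2.393, -0.037]
ft_force: [1.4, 0.4, -0.4]
opening: 0.0006
```

```bash
python3 -c "
from h import *
st()"
```

```text
13.73 tcp [0.4702 0.0464 0.4197] loc [-67.7  65.8 419.7] F [ 1.4  0.4 -0.4] q [-0.56  0.2   0.61  1.58 -0.26  1.59  0.44] op 0.001
R [[-0.34, 0.92, -0.18], [0.91, 0.37, 0.16], [0.21, -0.11, -0.97]]
```

Emit:
send_rows(dp=[[0.01,0.006,0.004],[0.009,0.007,0.003],[0.009,0.008,0.003],[0.008,0.008,0.002],[0.008,0.009,0.001]], angular=[[2.8,-2.7,-4.6],[2.8,-2.7,-4.5],[2.7,-2.7,-4.6],[2.8,-2.7,-4.5],[2.7,-2.7,-4.5]])

```text
time: 14.15
tcp_pos: [0.477, 0.1046, 0.4064]
tcp_rot: [-1.095, -2.734, 0.379]
ft_force: [0.7, -0.2, -0.1]
opening: 0.0005
```

Emit:
send_rows(dp=[[0.007,0.01,0],[0.006,0.01,-0.001],[0.005,0.011,-0.001],[0.005,0.011,-0.002],[0.003,0.011,-0.003]], angular=[[2.8,-2.7,-4.6],[2.7,-2.7,-4.5],[2.8,-2.7,-4.6],[2.7,-2.8,-4.5],[2.8,-2.7,-4.6]])

```text
time: 14.57
tcp_pos: [0.484, 0.1629, 0.3936]
tcp_rot: [-0.455, -2.914, 0.79]
ft_force: [0.2, 0.1, -0.0]
opening: 0.0006
```

```bash
python3 - <<'E'
from h import *
st();tip()
H=hook()
print(np.degrees(Ro.from_matrix(Ro.from_rotvec(env.get_state()["tcp_rot"]).as_matrix().T@H).as_rotvec()).round(1))
plan([(tcp_of(w(60,88,280),H),H,5),(tcp_of(w(60,88,240),H),H,2)])
grab("scene","s17.png",(220,60,420,210),4)
grab("top","t17.png",(180,180,340,300),5)
E
```

```text
14.57 tcp [0.484  0.1629 0.3936] loc [ 47.3  88.9 393.6] F [ 0.2  0.1 -0. ] q [-0.88  0.43  0.38  1.42  0.2   1.72  0.75] op 0.001
R [[-0.95, 0.26, -0.16], [0.31, 0.82, -0.48], [0.01, -0.51, -0.86]]
tip loc [ 60.4  88.8 416. ]
[-0.4 -0.2  0.4]
{"dp": [[-0.0, 0.014, 0.024], [-0.0, 0.014, 0.023], [-0.001, 0.013, 0.024], [-0.0, 0.014, 0.023], [-0.0, 0.013, 0.024]], "angular": [[-0.1, -0.0, 0.1], [-0.1, -0.1, 0.1], [-0.1, -0.0, 0.1], [-0.1, -0.1, 0.1], [-0.0, -0.0, 0.0]]}
{"dp": [[-0.0, 0.01, 0.017], [-0.001, 0.01, 0.017]], "angular": [[-0.0, -0.0, 0.0], [-0.0, -0.0, 0.0]]}
end [0.4853 0.1622 0.2179] [ 47.   87.5 217.9]
```

View pics/s17.png

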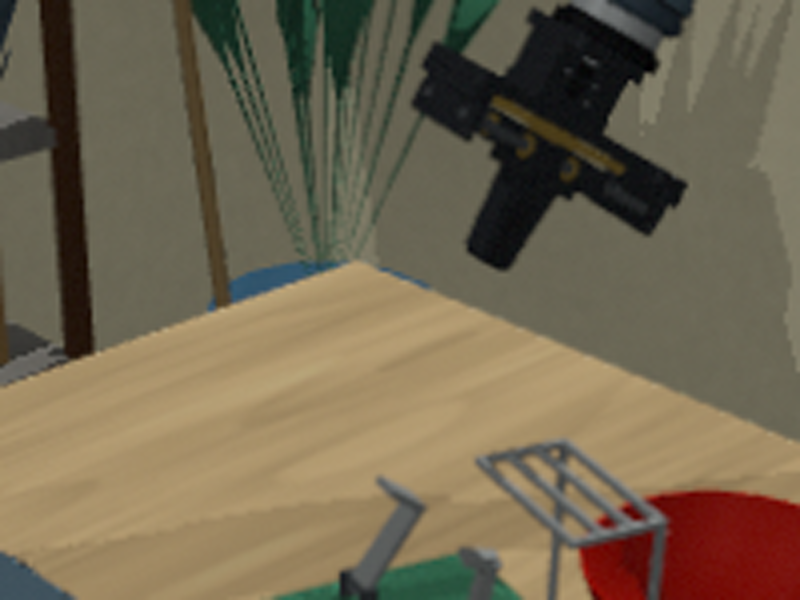

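View pics/t17.png

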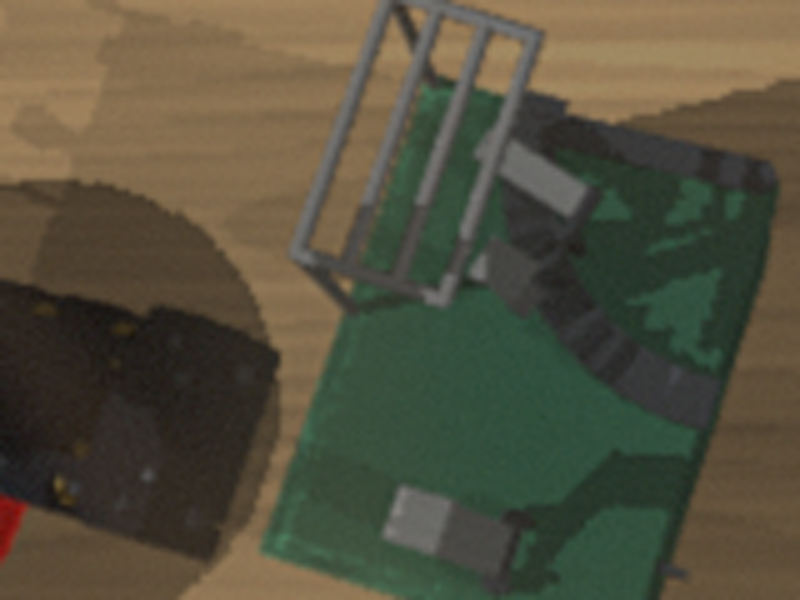

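```bash
python3 - <<'E'
from h import *
s=env.get_state();p=np.array(s["tcp_pos"]);R=Ro.from_rotvec(s["tcp_rot"]).as_matrix()
for d in(0,-.026,-.05): print(((proj("scene",p+R[:,2]*d)-[220,60])*4).round(),((proj("top",p+R[:,2]*d)-[180,180])*5).round())
E
```

```text
[[461. 301.]] [[252. 468.]]
[[480. 266.]] [[205. 451.]]
[[498. 233.]] [[159. 434.]]
```

Emit:
send_rows(dp=[[0,0.014,0.024],[0,0.014,0.023],[-0.001,0.013,0.024],[0,0.014,0.023],[0,0.013,0.024]], angular=[[-0.1,0,0.1],[-0.1,0,0.1],[-0.1,0,0.1],[-0.1,0,0.1],[0,0,0]])

```text
time: 15.08
tcp_pos: [0.4848, 0.1608, 0.2574]
tcp_rot: [-0.479, -2.917, 0.775]
ft_force: [0.5, -0.7, -0.0]
opening: 0.0006
```

Emit:
send_rows(dp=[[0,0.01,0.017],[-0.001,0.01,0.017],[0,0,0]], angular=[[0,0,0],[0,0,0],[0,0,0]])

```text
time: 15.33
tcp_pos: [0.484, 0.1601, 0.2161]
tcp_rot: [-0.476, -2.912, 0.78]
ft_force: [-0.0, 0.0, 1.0]
opening: 0.0005
```

```bash
python3 - <<'E'
from h import *
st();tip()
H=hook()
plan([(tcp_of(w(25,88,240),H),H,5),(tcp_of(w(-15,88,240),H),H,5),(tcp_of(w(-30,88,240),H),H,5)])
grab("scene","s18.png",(260,100,420,220),5)
grab("top","t18.png",(180,180,340,300),5)
E
```

```text
15.33 tcp [0.484  0.1601 0.2161] loc [ 44.6  88.1 216.1] F [-0.  0.  1.] q [-0.86  0.57  0.35  1.63  0.15  1.38  0.66] op 0.001
R [[-0.95, 0.27, -0.16], [0.32, 0.82, -0.47], [0.01, -0.5, -0.87]]
tip loc [ 57.6  87.8 238.6]
{"dp": [[-0.0, -0.006, 0.003], [-0.0, -0.006, 0.003], [-0.0, -0.006, 0.003], [-0.0, -0.005, 0.003], [-0.0, -0.006, 0.003]], "angular": [[-0.0, -0.1, -0.1], [-0.0, -0.1, -0.1], [-0.0, -0.1, -0.0], [-0.0, -0.1, -0.1], [-0.1, -0.1, -0.0]]}
{"dp": [[-0.0, -0.007, 0.004], [-0.0, -0.007, 0.004], [-0.0, -0.007, 0.004], [-0.0, -0.007, 0.004], [-0.0, -0.007, 0.004]], "angular": [[0.0, -0.0, -0.0], [0.0, -0.0, -0.0], [0.0, -0.0, -0.0], [0.0, -0.0, -0.0], [0.0, -0.0, -0.0]]}
{"dp": [[-0.0, -0.003, 0.002], [-0.0, -0.002, 0.001], [-0.0, -0.003, 0.002], [-0.0, -0.002, 0.001], [-0.0, -0.003, 0.002]], "angular": [[0.0, -0.0, -0.0], [0.0, -0.0, -0.0], [0.0, -0.0, -0.0], [0.0, -0.0, -0.0], [0.0, -0.0, -0.0]]}
end [0.4563 0.0763 0.2174] [-43.6  88.3 217.4]
```

View pics/s18.png

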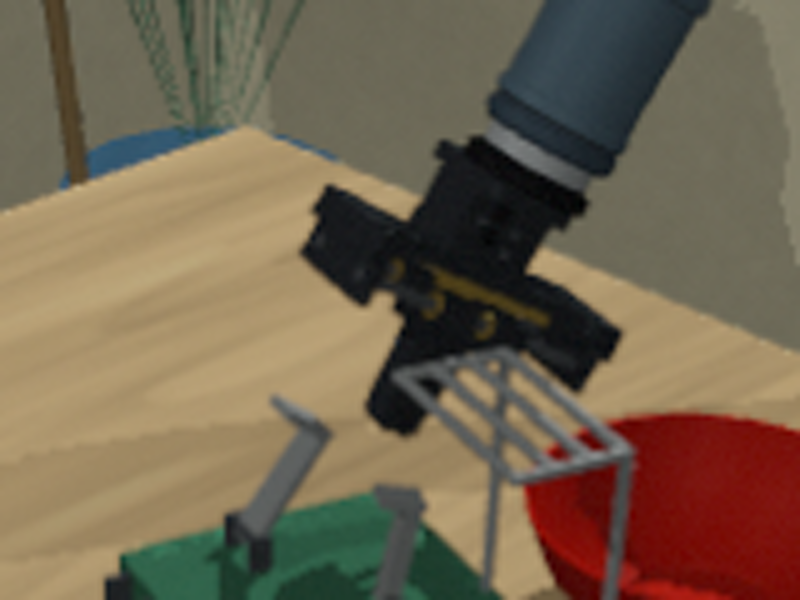

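View pics/t18.png

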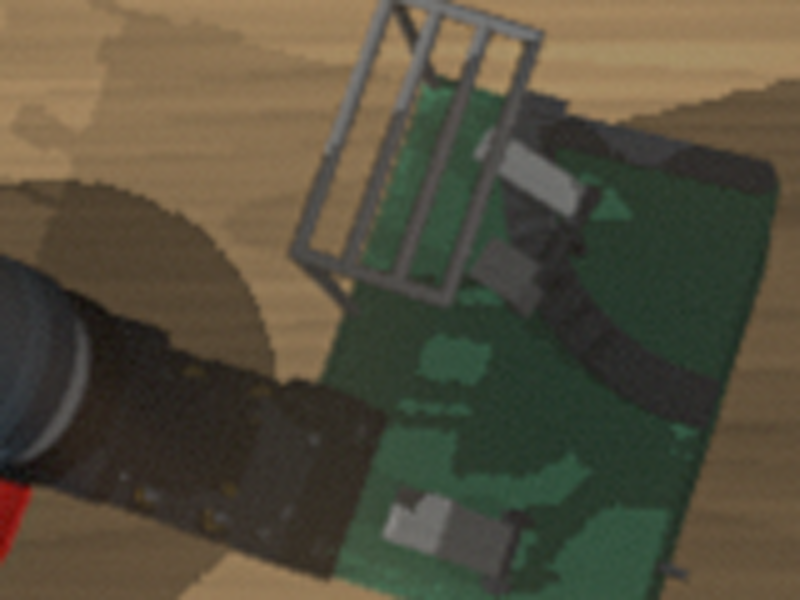

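Emit:
send_rows(dp=[[0,-0.006,0.003],[0,-0.006,0.003],[0,-0.006,0.003],[0,-0.005,0.003],[0,-0.006,0.003]], angular=[[0,0,0],[0,0,0],[0,0,0],[0,0,0],[0,0,0]])

```text
time: 15.85
tcp_pos: [0.4762, 0.1307, 0.2222]
tcp_rot: [-0.477, -2.922, 0.773]
ft_force: [0.2, -0.5, 0.1]
opening: 0.0004
```

Emit:
send_rows(dp=[[0,-0.006,0.003],[0,-0.006,0.003],[0,-0.006,0.003],[0,0,0]], angular=[[0,0,0],[0,0,0],[0,0,0],[0,0,0]])

```text
time: 16.18
tcp_pos: [0.4696, 0.1109, 0.2234]
tcp_rot: [-0.479, -2.921, 0.774]
ft_force: [-0.3, -1.2, -0.8]
opening: 0.0006
```

```bash
python3 - <<'E'
from h import *
st();tip()
grab("scene","s19.png",(260,120,380,210),6.6)
E
```

```text
16.18 tcp [0.4696 0.1109 0.2234] loc [ -6.7  86.4 223.4] F [-0.3 -1.2 -0.8] q [-0.83  0.5   0.37  1.73  0.19  1.32  0.69] op 0.001
R [[-0.95, 0.28, -0.16], [0.32, 0.82, -0.47], [-0.0, -0.5, -0.87]]
tip loc [  6.2  86.3 246. ]
```

View pics/s19.png

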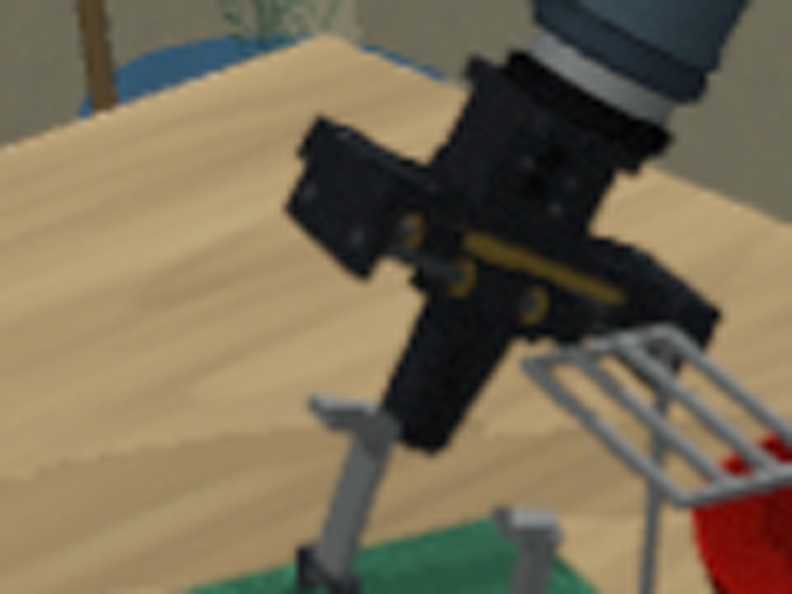

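The bar follows the finger, with its end at (385,415), and is close to upright. I'll push on, slightly downward.

Emit:
send_rows(dp=[[0,-0.005,0.005],[0,-0.005,0.005],[0,-0.005,0.004],[0,-0.004,0.003],[0,0,0]], angular=[[0,0,0],[0,0,0],[0,0,0],[0,0,0],[0,0,0]])

```text
time: 16.65
tcp_pos: [0.4613, 0.0869, 0.2173]
tcp_rot: [-0.479, -2.919, 0.776]
ft_force: [-0.8, -1.0, -0.3]
opening: 0.0002
```

```bash
python3 - <<'E'
from h import *
st();tip()
grab("scene","s20.png",(260,120,380,210),6.6)
E
```

```text
16.65 tcp [0.4613 0.0869 0.2173] loc [-32.   86.9 217.3] F [-0.8 -1.  -0.3] q [-0.82  0.48  0.38  1.79  0.2   1.29  0.7 ] op 0.0
R [[-0.95, 0.28, -0.16], [0.32, 0.82, -0.47], [0.0, -0.5, -0.87]]
tip loc [-19.1  86.8 239.9]
```

View pics/s20.png

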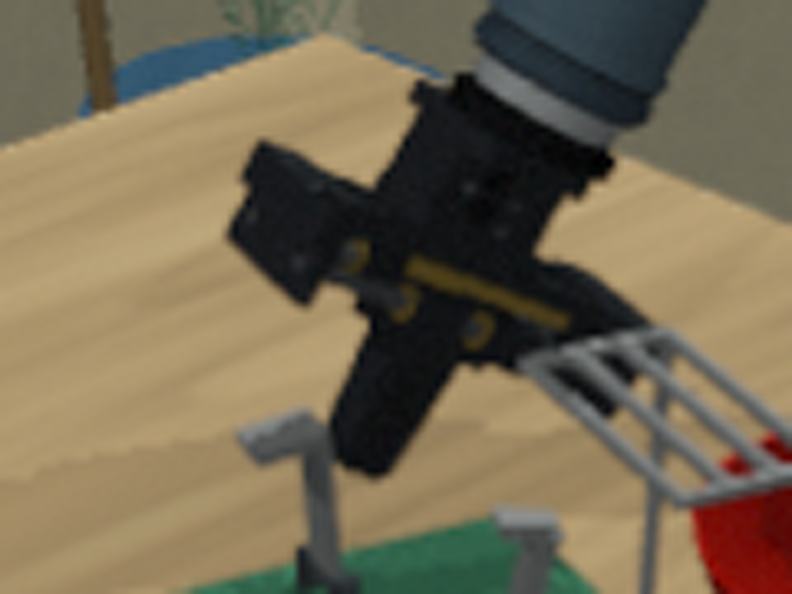

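Emit:
send_rows(dp=[[0,-0.005,0.003],[0,-0.005,0.003],[0,-0.004,0.002],[0,0,0],[0,0,0]], angular=[[0,0,0],[0,0,0],[0,0,0],[0,0,0],[0,0,0]])

```text
time: 17.12
tcp_pos: [0.4568, 0.0732, 0.2175]
tcp_rot: [-0.477, -2.921, 0.774]
ft_force: [-0.1, 0.5, -0.1]
opening: 0.0004
```

```bash
python3 - <<'E'
from h import *
st();tip()
grab("scene","s21.png",(260,120,380,210),6.6)
E
```

```text
17.12 tcp [0.4568 0.0732 0.2175] loc [-46.5  86.8 217.5] F [-0.1  0.5 -0.1] q [-0.81  0.46  0.38  1.81  0.21  1.27  0.71] op 0.0
R [[-0.95, 0.28, -0.16], [0.32, 0.82, -0.47], [-0.0, -0.5, -0.87]]
tip loc [-33.6  86.7 240.1]
```

View pics/s21.png

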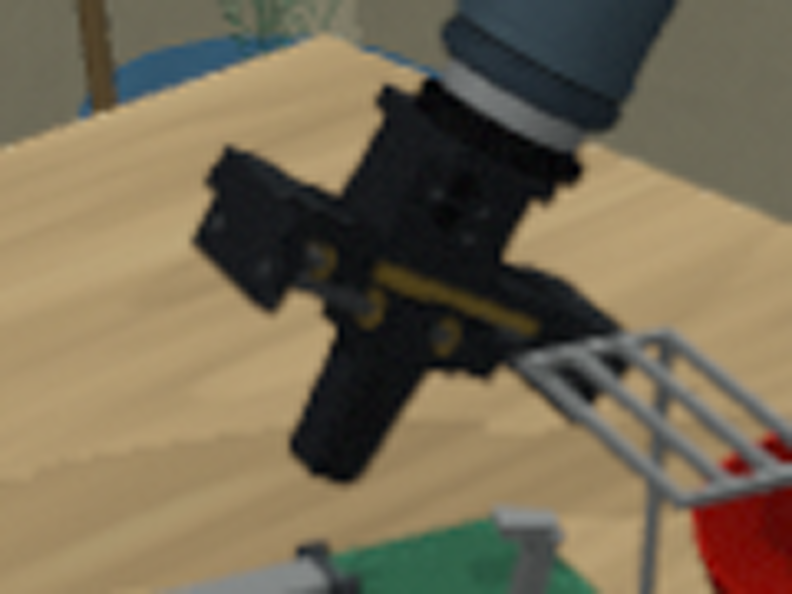

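The bar has fallen forward and lies at about (240,580). I'll retract along the tool axis and inspect.

Emit:
send_rows(dp=[[0,0,-0.03],[0,0,-0.035],[0,0,-0.035],[0,0,-0.035],[0,0,0]], angular=[[0,0,0],[0,0,0],[0,0,0],[0,0,0],[0,0,0]])

```text
time: 17.58
tcp_pos: [0.4809, 0.1413, 0.3391]
tcp_rot: [-0.474, -2.931, 0.766]
ft_force: [0.3, 0.8, 0.2]
opening: 0.0002
```

```bash
python3 - <<'E'
from h import *
st();tip()
grab("scene","s22.png",(250,165,370,255),6.6)
grab("top","t22.png",(220,210,340,300),6.6)
grab("scene","s22f.png");grab("top","t22f.png")
E
```

```text
17.58 tcp [0.4809 0.1413 0.3391] loc [ 25.8  85.1 339.1] F [0.3 0.8 0.2] q [-0.87  0.42  0.38  1.55  0.2   1.58  0.72] op 0.0
R [[-0.95, 0.28, -0.15], [0.31, 0.83, -0.47], [-0.01, -0.49, -0.87]]
tip loc [ 38.5  85.2 361.8]
```

View pics/s22.png

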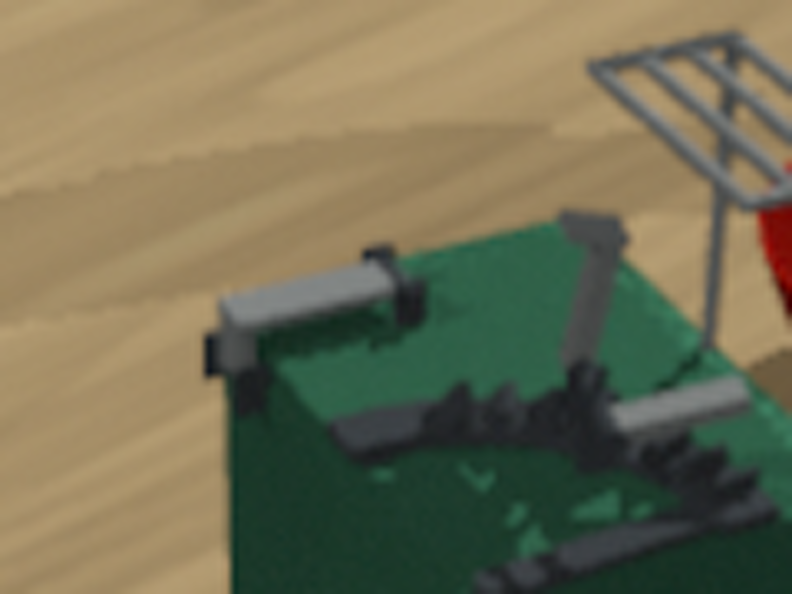

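View pics/t22.png

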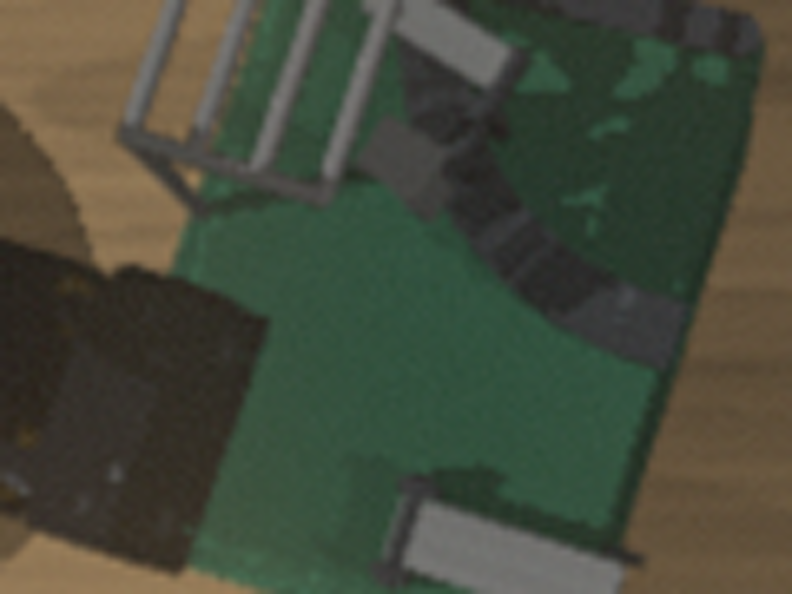

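View pics/t22f.png

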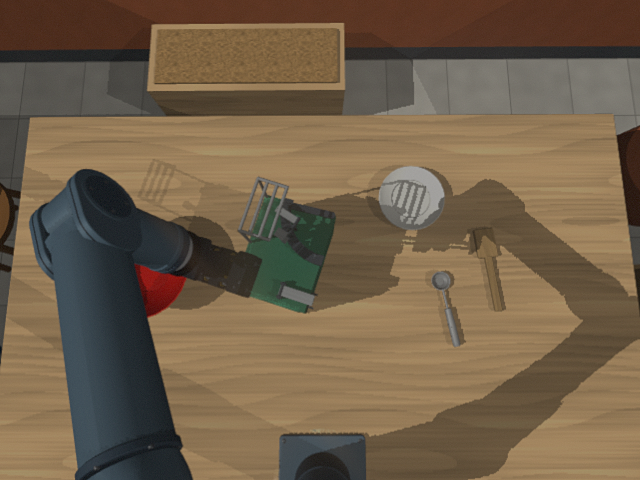

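```bash
python3 - <<'E'
from h import *
# near (hinge side) top edge of bar at the outer end, for bar angle 0 and 0.1 rad
for a in(0,.06,.15,.3):
    P=[w(-30-76*np.cos(a),85+s*12,194+76*np.sin(a)+2.5) for s in(-1,1)]
    print(a,((proj("scene",P)-[250,165])*6.6).round().tolist(),((proj("top",P)-[220,210])*6.6).round().tolist())
env.close_job()
E
```

```text
0 [[230.0, 324.0], [207.0, 296.0]] [[632.0, 560.0], [610.0, 628.0]]
0.06 [[230.0, 314.0], [207.0, 286.0]] [[631.0, 560.0], [609.0, 628.0]]
0.15 [[231.0, 300.0], [208.0, 272.0]] [[629.0, 558.0], [607.0, 627.0]]
0.3 [[236.0, 275.0], [213.0, 248.0]] [[621.0, 554.0], [599.0, 624.0]]
the job is handed in; nothing more can be done
```

The job is handed in and the cabinet looks closed up. I flipped the pawl back, pushed the door against its hard stop, then tipped the hook bar over from behind so it dropped into its catch.

**Last checks (pictures after backing the arm off):**
- **Pawl:** its arm stands up and its handle lies nearly level to the back, clear of the teeth.
- **Door:** its edge is flush with the cabinet. The push ended against the stop at about 15 N.
- **Hook bar:** its end appears at the height expected for a level bar, with the lip down between the cheeks. I saw this in one close view only. At that resolution I could not confirm the 0.06 rad limit exactly, and I did not measure that it was at rest.
- **Bystanders:** spoon, paddle and plates were where they started. The basin, partly hidden by the arm in that last view, looked unmoved.
- **Arm:** clear of everything, and 17.6 s had been used when I took the last pictures.

**Disagreement:** the visible fingertips sat about 26 mm short of the reported TCP along the tool axis in every picture I checked. I corrected for this during the pawl push and for everything after it.

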